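# Set and lock a sliding stop by a tile gauge

## Task

Set the sliding stop on the rail to the length of the oblong tile offcut: lay the tile flat on the jig's bed, lengthwise between the fixed jaw and the stop, bring the stop up so that the tile touches both, and tighten the stop's clamp knob firmly so that it stays put. Then take the tile out and lay it gently, flat, in the middle of the steel dish, with the stop still locked at the tile's length.

Things in the scene. Friction and masses are not known exactly. Their poses are not given: they have to be found in the camera images.
- jig: Grey-painted bed plate 130 x 320 x 12 mm fixed to the table. Origin: centre of its underside; y along the rail, z up; bed top at z = 12 mm. A slotted steel rail, top at z = 32 mm, runs along y at x = 29 to 61 mm. A fixed steel jaw, top at z = 38 mm, stands across the bed at y = -146 to -130 mm, x = -40 to 62 mm; its face looks to +y.
- jaw_face (a point): Middle of the part of the fixed jaw's face that the tile bears on: jig x = -15, y = -130, z = 18 mm. Axes as the jig. With the tile's centre at this x, 28 mm are free between its side and the rail.
- stop (a joint): The sliding stop. Value = free gap in m between the faces of fixed jaw and stop (0.2 at most; starts unlocked at 0.14 to 0.18). Slides with 2 to 3 N, pushed or dragged by its knob. Its carriage, 50 mm square, top at jig z = 50 mm, straddles the rail, its middle 25 mm behind the face; an arm 16 mm thick, top at z = 38 mm, reaches over the bed to jig x = -40 mm.
- stop_face (a point): Middle of the part of the sliding stop's face that the tile bears on (the face looks to jig -y), at jig x = -15 mm, z = 18 mm. Axes as the jig. The tile's length between the faces means a gap of 60 mm.
- knob_mid (a point): Centre, half-way up, of the stop's black round ribbed clamp knob, 38 mm across, 24 mm tall, on a vertical axis over the middle of the carriage (jig x = 45 mm, 25 mm behind the stop's face). Its underside is 10 mm above the carriage, 60 mm above the table. Turns with the knob, z up.
- clamp_knob: The knob; origin on its axis 20 mm below knob_mid. Clockwise from above tightens: free (0.15 N m friction either way) for a hidden 1.3 to 2.4 rad, then it bites and the torque rises about 0.3 N m per rad. Firmly locked 0.2 N m above free, 1.8 to 3.2 rad from the start, more than one grasp's turn. More, up to 1 N m, does no harm. An off-centre grip can drag the loose stop off the tile.
- strip: Steel wear strip hidden in the slot of the rail, 9 x 310 x 4 mm, that a foot inside the stop, driven by the knob, presses on to lock the stop. Its height varies by a mm or so. Origin: centre of its underside.
- tile: Grey tile offcut, oblong, 60 x 34 x 12 mm, 60 g. Origin: centre of its underside, x along its 60 mm length, z up. Starts in the channel, gripped there by its two ends.
- tile_mid (a point): Centre of the oblong tile, 6 mm above its underside. Axes as the tile.
- channel: Small fixed dark steel channel that holds the tile: 40 mm long (x), 46 mm wide (y), floor 10 mm above the table, two side walls along x up to 28 mm height that cover the tile's sides. The tile lies along its x and stands out 10 mm at each open end. Origin: centre of its underside.
- dish_in (a point): Centre of the inner floor (4 mm above the table) of the round steel parts dish, fixed; inner floor about 118 mm across, rim 26 mm high and 144 mm across. z up.

How it is judged:
On the way, in this order (a step that is already met when the one before it is completed fails the run):
1. the oblong tile lies flat on the jig's bed, lengthwise between jaw and stop, let go (x of tile_mid in the frame of jig between -0.04 and 0.012 m and y of tile_mid in the frame of jaw_face above 0.026 m and y of tile_mid in the frame of stop_face below -0.026 m and z of tile_mid in the frame of jig below 0.021 m and angle between the x axis of tile and the y axis of jig, either way round below 0.4 rad and contact force between tile and the fingers below 0.05 N), for 0.2 s.
2. the stop is up against the tile, the tile against the jaw, and the clamp is tight (y of stop_face in the frame of jaw_face between 0.0585 and 0.0625 m and y of tile_mid in the frame of jaw_face between 0.027 and 0.034 m and x of tile_mid in the frame of jig between -0.045 and 0.014 m and z of tile_mid in the frame of jig below 0.021 m and angle between the x axis of tile and the y axis of jig, either way round below 0.1 rad and contact force between strip and anything else above 30 N), for 0.2 s.
At the end, for the whole second after the job is handed in: The stop stands with a gap of 58.5 to 62.5 mm to the fixed jaw, its clamp pressing on the strip with more than 30 N, and the oblong tile lies at rest, flat (within 0.1 rad) on the floor of the dish, its centre within 25 mm of the dish's (y of stop_face in the frame of jaw_face between 0.0585 and 0.0625 m and contact force between strip and anything else above 30 N and horizontal distance between tile_mid and dish_in below 0.025 m and z of tile_mid in the frame of dish_in below 0.009 m and angle between tile's own z axis and vertical below 0.1 rad and linear speed of tile below 0.01 m/s); the robot touches nothing.
It fails at once if the tile is dropped: moving at over 0.5 m/s with no finger on it (linear speed of tile above 0.5 m/s and contact force between tile and the fingers below 0.02 N).
It also fails if it takes over 72 s, if anything falls off the work surface, if the arm or the gripper's body presses on something with over 40 N, if the wrist force passes 120 N, or if a joint passes its speed limit or range.

## Robot

A 7-joint arm with a two-finger parallel gripper is mounted at the origin on the work surface. World frame = base frame: x ahead of the robot, y to its left, z up, the work surface at z = 0. Lengths are in m, angles in rad, forces in N, time in s.
With the tool pointing down it reaches from about 0.4 to 0.85 m from the base axis. Payload 10.4 kg.
Tool frame: the origin (TCP) lies between the finger pads; the fingertips stand 8 mm ahead of it and the grasp point (between the pads) lies 11 mm behind it; z points along the fingers, x is the direction in which the jaws open and shut, and the axes are right-handed (so a half turn about z gives the same grasp; the last joint's range is limited). The gripper opens to 87 mm and grips with 3 to 60 N. Pads are 19 mm wide; open, the fingers measure 117 mm over their backs; the gripper's body (75 mm by 190 mm) begins 51 mm behind the grasp point.
Start: joints at [1.143, 0.332, -0.065, 1.46, 0.022, 1.35, -0.088], TCP at [0.246, -0.575, 0.231] pointing down, gripper open.
Joint ranges: [-2.6, 2.6], [-0.5, 2.12], [-1.47, 1.34], [0.16, 2.42], [-1.27, 4.41], [0.06, 2.06], [-2.6, 2.6]. Speed limits (rad/s): [2.22, 2.22, 2.79, 2.79, 3.14, 3.14, 3.14].

## Interface

Orientations are given as a unit quaternion [x, y, z, w].
In Python, from bench import r, viewer gives the robot as it stands.
- The arm moves only by the tool apply_moves, never from a script. Its argument "increments" is a list of rows, each an object with "grip": the closure in counts, from 0 (fully open) to 255 (shut); "xyz": the shift along the tool's x, y, z in mm, a list of three; "rotation": the turn, a rotation vector about the tool's x, y, z in degrees, a list of three. A call has 1 to 5 rows; each row is the pose to reach, as a shift and turn from the pose measured when the call began, along the tool's axes at that moment; what a row does not reach only later rows make up. A row lasts 1/8 s, in which the tool goes at most 62.5 mm and 10.7 degrees, less where a joint would pass 70% of its speed; a pose out of reach is approached as far as the arm can. A call with a gripper value outside its range is refused whole. The fingers move at their own pace and stop on an object; "squeeze" is the grip in N (left out, the last holds). Time passes only in rows, so rows that repeat a pose let the fingers close. It gives the time, the measured TCP pose, the force and the opening at its end, in the units of the state.
- r.read_state(): the state, without advancing time (a new reading comes with each control period).
- viewer.camera(name): name is "scene" or "top" or "wrist"; returns a dict with "img" (420x560x3 uint8, blue, green, red), "range_z" (420x560 float32, m along the optical axis (not along the pixel's ray), 0 where there is no reading), "vertical_fov" (degrees; the focal length in pixels is half the picture's height over the tangent of half this angle, whatever the lens; pixels are square), "cx", "cy" (the principal point, pixels), "rvec" (rotation vector, rad) and "tvec" (3), from world to camera coordinates, as OpenCV has them. Camera axes: x right, y down, z forward; pixel columns grow to the right and rows downward; lengths in m; the calibration is good to about 2 mm. A picture is of the moment at which its call begins.
- r.close_job(): hands the job in, once; it reports no verdict.
The state is a dict: "time": time; "joint_positions": joint angles; "joint_vel": joint speeds; "joint_torque": joint torques, N m; "ee_pos": TCP position; "eef_rot": TCP orientation; "ft_force": force on the tool from outside, world axes, zero at the start; "torque": the same for the moment, N m; "width": finger opening in m.
Only numpy, scipy, OpenCV 4.12 (cv2) and the standard library are available. Lean on these libraries where they do the work, as an engineer would, in place of code of your own. Each camera call takes 0.05 s, during which the arm holds its last target.

## Working session

There is one attempt and no reset: what is moved stays moved. The work goes in short steps, Python scripts to look and compute and a tool call to move; the robot and the scene stay as the last step left them, time stands still between calls to the robot, and variables do not carry over. Pictures are saved under pics/ and viewed, and the job is handed in when it is done.

Besides the shell and the picture viewer there is one more tool, called after "Request:" as name(argument=value, ...), one argument or row to a line, values as JSON. apply_moves: Moves the arm, as the interface text tells. Its arguments: {"type":"object","properties":{"increments":{"type":"array","items":{"type":"object","properties":{"grip":{"type":"number"},"xyz":{"type":"array","items":{"type":"number"}},"rotation":{"type":"array","items":{"type":"number"}}}}},"squeeze":{"type":"number"}},"required":["increments"]}

```bash
ls; mkdir -p pics; cat > h.py <<'E'
import numpy as np,cv2
from bench import r,viewer
from scipy.spatial.transform import Rotation as R
def grab(n):
    c=viewer.camera(n); np.savez(''+n+'.npz',**c); return c
def load(n):
    d=np.load(''+n+'.npz'); return {k:d[k] for k in d}
def px2w(c,u,v,z=None):
    h=c['img'].shape[0]; f=h/2/np.tan(np.radians(float(c['vertical_fov']))/2)
    M=cv2.Rodrigues(np.array(c['rvec'],float).reshape(3))[0]; t=np.array(c['tvec'],float).reshape(3)
    d=np.array([(u-c['cx'])/f,(v-c['cy'])/f,1.0])
    o=-M.T@t; dw=M.T@d
    s=float(c['range_z'][int(round(v)),int(round(u))]) if z is None else (z-o[2])/dw[2]
    return o+s*dw
def w2px(c,p):
    h=c['img'].shape[0]; f=h/2/np.tan(np.radians(float(c['vertical_fov']))/2)
    M=cv2.Rodrigues(np.array(c['rvec'],float).reshape(3))[0]; t=np.array(c['tvec'],float).reshape(3)
    q=M@np.array(p)+t
    return np.array([c['cx']+f*q[0]/q[2],c['cy']+f*q[1]/q[2]])
def totool(dw):  # world displacement -> tool mm
    s=r.read_state(); return R.from_quat(s['eef_rot']).inv().apply(dw)*1000
def st():
    s=r.read_state(); q=R.from_quat(s['eef_rot']); print('t',s['time'],'p',np.round(s['ee_pos'],4),'q',np.round(s['eef_rot'],4),'xax',np.round(q.as_matrix()[:,0],3),'zax',np.round(q.as_matrix()[:,2],3),'F',np.round(s['ft_force'],2),'T',np.round(s['torque'],3),'w',s['width'],'j',np.round(s['joint_positions'],3)); return s
E
python3 - <<'E'
from h import *
st()
for n in ['scene','top','wrist']:
    c=grab(n); cv2.imwrite(f'pics/{n}0.png',c['img']); print(n,c['vertical_fov'],c['cx'],c['cy'],c['rvec'],c['tvec'])
st()
E
```

```text
pics
t 0.0 p [ 0.246  -0.5742  0.2297] q [ 8.348e-01 -5.505e-01 -6.000e-04 -4.000e-04] xax [ 0.394 -0.919 -0.001] zax [-0.001  0.001 -1.   ] F [ 0.3  -0.98  0.98] T [ 0.045 -0.011 -0.04 ] w 0.08688077732708514 j [ 1.143  0.333 -0.065  1.461  0.022  1.35  -0.088]
scene 51.77651409181903 272.7820664080489 209.68202677437662 [ 2.45636207  0.71155098 -0.22852961] [-0.46843391 -0.16590023  1.02138401]
top 45.75965324966902 284.30823221445513 216.9784256983658 [ 2.14730035 -2.1169337   0.20546647] [0.01490993 0.54061471 1.0593058 ]
wrist 71.50395516033562 280.2631832834984 209.3448021743711 [-2.43454287  1.60459524  0.21272759] [-0.62405288 -0.03111747  0.39053763]
t 0.15 p [ 0.246  -0.5742  0.23  ] q [ 8.348e-01 -5.505e-01 -4.000e-04 -3.000e-04] xax [ 0.394 -0.919 -0.001] zax [-0.     0.001 -1.   ] F [0.11 0.27 0.57] T [ 0.025  0.049 -0.012] w 0.08671073832133966 j [ 1.143  0.333 -0.065  1.461  0.022  1.35  -0.089]
```

View pics/scene0.png

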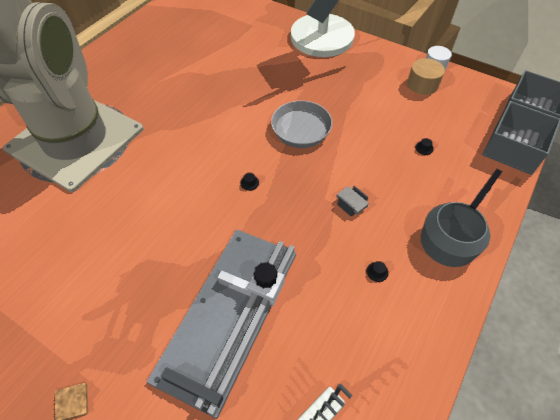

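View pics/top0.png

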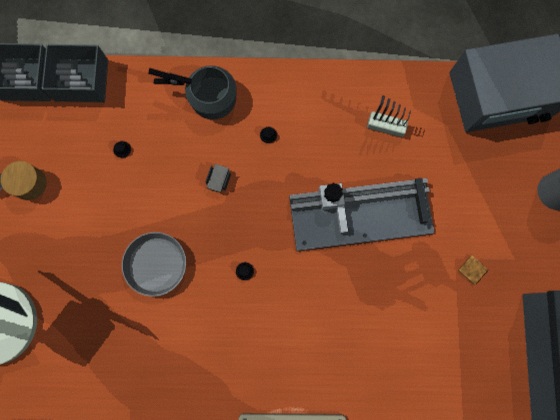

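View pics/wrist0.png

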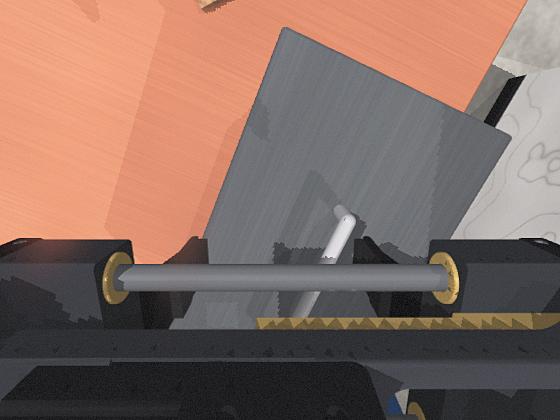

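```bash
python3 - <<'E'
from h import *
c=load('top'); im=c['img']
a=im[165:260,280:445]; cv2.imwrite('pics/t_jig.png',cv2.resize(a,None,fx=4.8,fy=4.8,interpolation=cv2.INTER_CUBIC))
a=im[155:205,190:250]; b=im[220:310,110:200]
cv2.imwrite('pics/t_ch.png',cv2.resize(a,None,fx=10,fy=10,interpolation=cv2.INTER_CUBIC))
cv2.imwrite('pics/t_dish.png',cv2.resize(b,None,fx=6,fy=6,interpolation=cv2.INTER_CUBIC))
s=load('scene'); cv2.imwrite('pics/s_ch.png',cv2.resize(s['img'][175:225,325:385],None,fx=10,fy=10,interpolation=cv2.INTER_CUBIC))
E
```

```text
(no output)
```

View pics/t_jig.png

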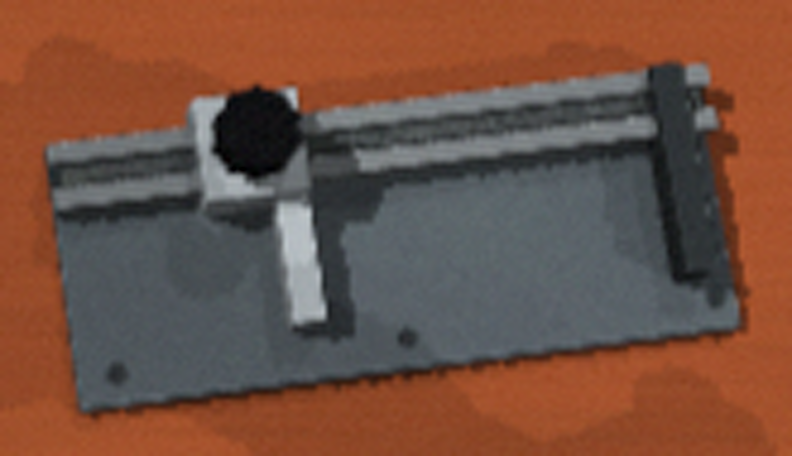

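View pics/t_ch.png

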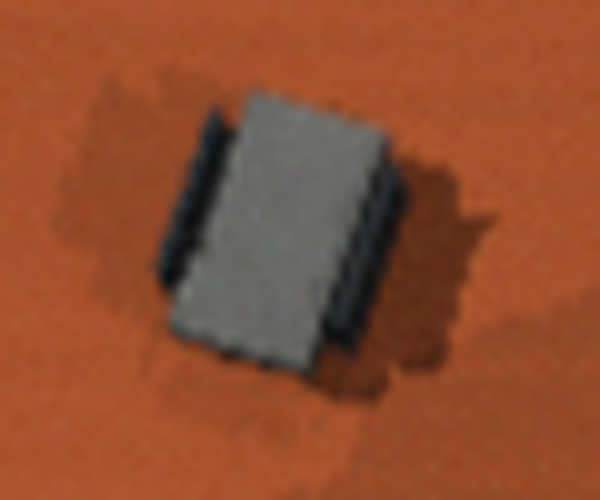

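View pics/t_dish.png

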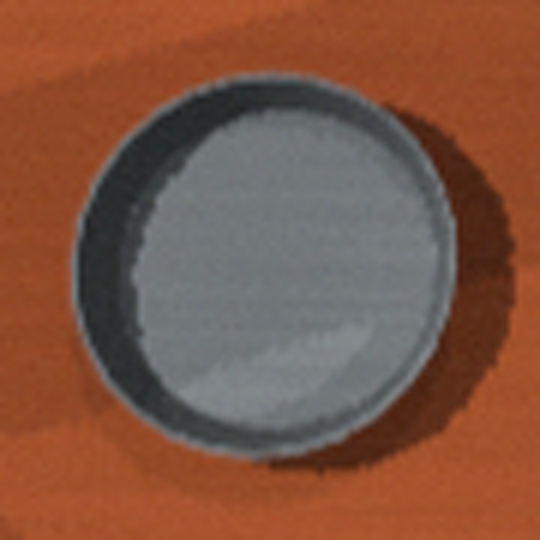

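View pics/s_ch.png

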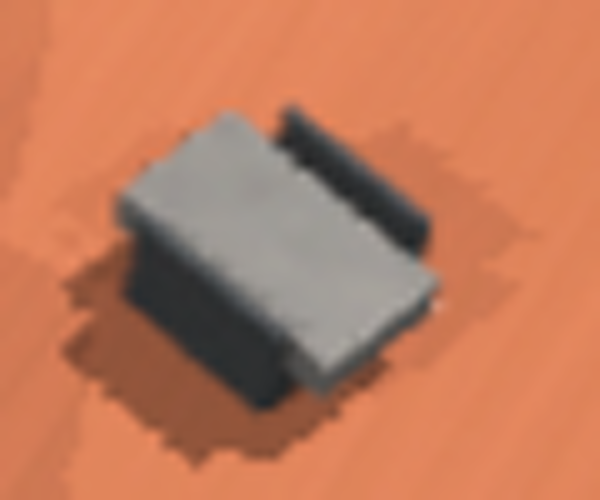

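```bash
python3 - <<'E'
from h import *
c=load('top')
def cr(x,y,s,u0,v0): return u0+(x+.5)/s-.5, v0+(y+.5)/s-.5
print('tile depth')
for x,y in [(280,230),(250,200),(300,180),(260,300),(372,230),(200,200),(320,130),(190,225)]:
    u,v=cr(x,y,10,190,155); print((x,y),np.round(px2w(c,u,v),4))
T=[]
for zt in (.022,.028):
  T=[px2w(c,*cr(x,y,10,190,155),z=zt) for x,y in [(252,92),(390,132),(308,372),(172,325)]]
  T=np.array(T); print(zt,np.round(T,4),'cen',T.mean(0),'len',np.linalg.norm(T[0]-T[3]),np.linalg.norm(T[1]-T[2]),'w',np.linalg.norm(T[0]-T[1]),np.linalg.norm(T[2]-T[3]))
  d=(T[0]-T[3])+(T[1]-T[2]); print('ang',np.degrees(np.arctan2(d[1],d[0])))
# dish rim outer
def crd(x,y): return cr(x,y,6,110,220)
P=np.array([px2w(c,*crd(x,y),z=.026) for x,y in [(266,72),(266,458),(72,262),(457,262)]])
print('dish',P[:2].mean(0),P[2:].mean(0),np.linalg.norm(P[0]-P[1]),np.linalg.norm(P[2]-P[3]), px2w(c,*crd(290,260)))
def crj(x,y): return cr(x,y,4.8,280,165)
# bed corners: front-left(bottom-left img), bottom right at z=.012
B=[px2w(c,*crj(x,y),z=.012) for x,y in [(82,408),(740,326)]]
print('bed edge',np.round(B,4),np.linalg.norm(B[0]-B[1]))
yd=(B[0]-B[1])/np.linalg.norm(B[0]-B[1]); ang=np.arctan2(yd[1],yd[0]); print('jig y dir deg',np.degrees(ang))
# jig x dir = yd rotated -90
xd=np.array([yd[1],-yd[0],0]); mid=(B[0]+B[1])/2
o=mid+xd*0.065; o[2]=0; print('jig origin',o,'xd',xd)
# knob top z=.084
k=px2w(c,*crj(257,132),z=.084); print('knob',k, px2w(c,*crj(257,132)), 'jig:',(k-o)@xd,(k-o)@yd)
# jaw top face edge
for x,y in [(650,70),(683,66),(672,283),(700,273)]:
    p=px2w(c,*crj(x,y),z=.038); print('jaw',(p-o)@xd,(p-o)@yd)
for x,y in [(309,200),(327,320),(293,328),(276,205)]:
    p=px2w(c,*crj(x,y),z=.038); print('arm',(p-o)@xd,(p-o)@yd)
for x,y in [(190,100),(298,88),(310,193),(205,203)]:
    p=px2w(c,*crj(x,y),z=.05); print('car',(p-o)@xd,(p-o)@yd)
E
```

```text
tile depth
(280, 230) [0.6359 0.178  0.0204]
(250, 200) [0.6418 0.1846 0.0247]
(300, 180) [0.6462 0.173  0.0268]
(260, 300) [0.6182 0.1815 0.0243]
(372, 230) [0.6342 0.1559 0.0282]
(200, 200) [0.6455 0.1982 0.0102]
(320, 130) [0.6592 0.1693 0.0232]
(190, 225) [0.6376 0.1993 0.0173]
0.022 [[0.6684 0.1855 0.022 ]
 [0.6593 0.1532 0.022 ]
 [0.6019 0.1701 0.022 ]
 [0.6125 0.2018 0.022 ]] cen [0.63554132 0.17765429 0.022     ] len 0.058207985612147434 0.05985023225580578 w 0.03357089793406309 0.03337936719281838
ang -16.328223737937442
0.028 [[0.6666 0.1847 0.028 ]
 [0.6576 0.1526 0.028 ]
 [0.6005 0.1694 0.028 ]
 [0.6111 0.2009 0.028 ]] cen [0.63396079 0.17688305 0.028     ] len 0.05789527245777074 0.05952869639226312 w 0.03339054361879499 0.03320004184602647
ang -16.328223737937442
dish [0.43496151 0.31147017 0.026     ] [0.43524017 0.31198325 0.026     ] 0.14338037367190165 0.14248479090669344 [0.43805617 0.30814807 0.00321047]
bed edge [[ 0.472  -0.0069  0.012 ]
 [ 0.5161 -0.3217  0.012 ]] 0.31782737684386664
jig y dir deg 97.96151160095181
jig origin [ 0.55842731 -0.15531361  0.        ] xd [0.99036133 0.13850786 0.        ]
knob [ 0.59061582 -0.08264341  0.084     ] [ 0.5902592  -0.0824764   0.08550906] jig: 0.04194364775866393 0.06751139340751727
jaw 0.05902984877763016 -0.12958636416010919
jaw 0.05903932976150936 -0.1456047487460127
jaw -0.04380844465775402 -0.12210073742615142
jaw -0.0407419768682638 -0.136022656915183
arm 0.01646623158677946 0.04131858525495896
arm -0.04113463364239758 0.04136563939806287
arm -0.04290411162602144 0.05769132504257378
arm 0.016002291309100806 0.057117024671738695
car 0.0684871176075871 0.09171510176421688
car 0.06801506911804056 0.040486848599895216
car 0.017466986272916367 0.042287954712133057
car 0.018780855591190502 0.09158461095192032
```

```bash
cat >> h.py <<'E'
def go(p,yaw,sym=True):
    """tool-frame increments to reach world p with tool x at yaw deg (tool down)"""
    s=r.read_state(); q=R.from_quat(s['eef_rot'])
    best=None
    for y in ([yaw,yaw+180] if sym else [yaw]):
        a=np.radians(y); X=np.array([np.cos(a),np.sin(a),0]); Z=np.array([0,0,-1.]); Y=np.cross(Z,X)
        g=R.from_matrix(np.stack([X,Y,Z],1)); rv=(q.inv()*g).as_rotvec()
        if best is None or np.linalg.norm(rv)<np.linalg.norm(best): best=rv
    print('GO',np.round(q.inv().apply(np.array(p)-s['ee_pos'])*1000,1),'rot',np.round(np.degrees(best),1),'dist',np.linalg.norm(np.array(p)-s['ee_pos']))
JO=np.array([0.5559,-0.1557,0]); A=np.radians(97.96)
YD=np.array([np.cos(A),np.sin(A),0]); XD=np.array([YD[1],-YD[0],0])
def jig(x,y,z): return JO+x*XD+y*YD+np.array([0,0,z])
def tojig(p): p=np.array(p)-JO; return np.array([p@XD,p@YD,p[2]])
E
python3 - <<'E'
from h import *
go([.6355,.1777,.12],-16.3)
E
```

```text
GO [-537.7 -654.1  110.5] rot [ -0.    0.1 -50.5] dist 0.8539152169204383
```

Request:
apply_moves(
  increments=[
    {"grip": 0,"xyz": [-537.7,-654.1,60],"rotation": [0,0,-50.5]},
    {"grip": 0,"xyz": [-537.7,-654.1,60],"rotation": [0,0,-50.5]},
    {"grip": 0,"xyz": [-537.7,-654.1,60],"rotation": [0,0,-50.5]},
    {"grip": 0,"xyz": [-537.7,-654.1,60],"rotation": [0,0,-50.5]},
    {"grip": 0,"xyz": [-537.7,-654.1,60],"rotation": [0,0,-50.5]},
  ],
  squeeze=15,
)

```text
time: 0.78
ee_pos: [0.39, -0.2958, 0.2083]
eef_rot: [0.99, -0.139, -0.0, -0.0]
ft_force: [1.2, -0.4, -0.6]
width: 0.0869
```

```bash
python3 - <<'E'
from h import *
st(); go([.6355,.1777,.12],-16.3)
E
```

```text
t 0.775 p [ 0.39   -0.2958  0.2083] q [ 9.902e-01 -1.393e-01 -3.000e-04 -3.000e-04] xax [ 0.961 -0.276 -0.001] zax [-0.     0.001 -1.   ] F [ 1.21 -0.42 -0.63] T [-0.053 -0.091 -0.008] w 0.08693699650957172 j [ 0.908  0.07  -0.365  1.823  0.026  1.254  0.256]
GO [ 105.4 -522.8   88.5] rot [-0.   0.   0.3] dist 0.5405993077142671
```

Request:
apply_moves(
  increments=[
    {"grip": 0,"xyz": [105.4,-522.8,88],"rotation": [0,0,0.3]},
    {"grip": 0,"xyz": [105.4,-522.8,88],"rotation": [0,0,0.3]},
    {"grip": 0,"xyz": [105.4,-522.8,88],"rotation": [0,0,0.3]},
    {"grip": 0,"xyz": [105.4,-522.8,88],"rotation": [0,0,0.3]},
    {"grip": 0,"xyz": [105.4,-522.8,88],"rotation": [0,0,0.3]},
  ],
)

```text
time: 1.4
ee_pos: [0.5318, -0.0223, 0.1575]
eef_rot: [0.99, -0.142, -0.0, -0.0]
ft_force: [0.6, -1.0, 0.3]
width: 0.0871
```

Request:
apply_moves(
  increments=[
    {"grip": 0,"xyz": [42,-209,35],"rotation": [0,0,0]},
    {"grip": 0,"xyz": [42,-209,35],"rotation": [0,0,0]},
    {"grip": 0,"xyz": [42,-209,35],"rotation": [0,0,0]},
    {"grip": 0,"xyz": [42,-209,35],"rotation": [0,0,0]},
  ],
)

```text
time: 1.9
ee_pos: [0.6308, 0.1704, 0.1213]
eef_rot: [0.99, -0.141, -0.001, -0.001]
ft_force: [0.2, -0.5, -1.0]
width: 0.0868
```

```bash
python3 - <<'E'
from h import *
st(); go([.6355,.1777,.12],-16.3)
c=grab('wrist'); cv2.imwrite('pics/w1.png',c['img'])
E
```

```text
t 1.9 p [0.6308 0.1704 0.1213] q [ 9.901e-01 -1.406e-01 -1.000e-03 -8.000e-04] xax [ 0.96  -0.278 -0.002] zax [-0.002  0.002 -1.   ] F [ 0.15 -0.5  -0.96] T [-0.098 -0.101 -0.005] w 0.08678598804389188 j [ 0.132  0.553 -0.642  1.48   0.339  1.223 -0.837]
GO [ 2.5 -8.3  1.3] rot [-0.1  0.1  0.1] dist 0.008767979515845051
```

View pics/w1.png

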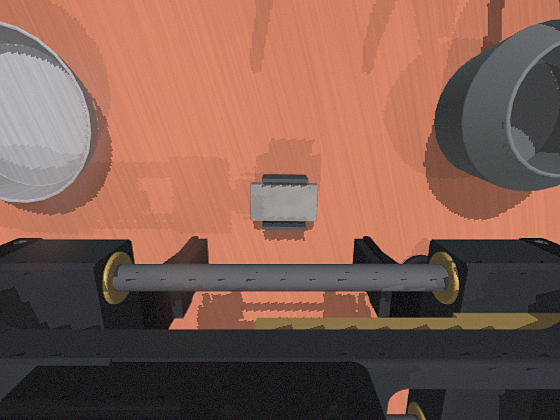

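```bash
python3 - <<'E'
from h import *
c=load('wrist'); im=c['img'][165:240,235:335]; cv2.imwrite('pics/w1c.png',cv2.resize(im,None,fx=7.5,fy=7.5,interpolation=cv2.INTER_CUBIC))
T=np.array([px2w(c,u,v,z=.022) for u,v in [(250.5,183.5),(317,184),(317.5,221),(250,220.5)]])
print(np.round(T,4),T.mean(0)); d=T[1]+T[2]-T[0]-T[3]; print(np.degrees(np.arctan2(d[1],d[0])),np.linalg.norm(d)/2)
print(px2w(c,284,200), px2w(c,265,190),px2w(c,300,210))
E
```

```text
[[0.6131 0.2036 0.022 ]
 [0.6693 0.1869 0.022 ]
 [0.6613 0.1537 0.022 ]
 [0.6024 0.1712 0.022 ]] [0.636543   0.17883532 0.022     ]
-16.56692828802268 0.06007946806036471
[0.6374855  0.18138983 0.02353495] [0.62385169 0.1946749  0.02318831] [0.64873704 0.16832293 0.02272374]
```

View pics/w1c.png

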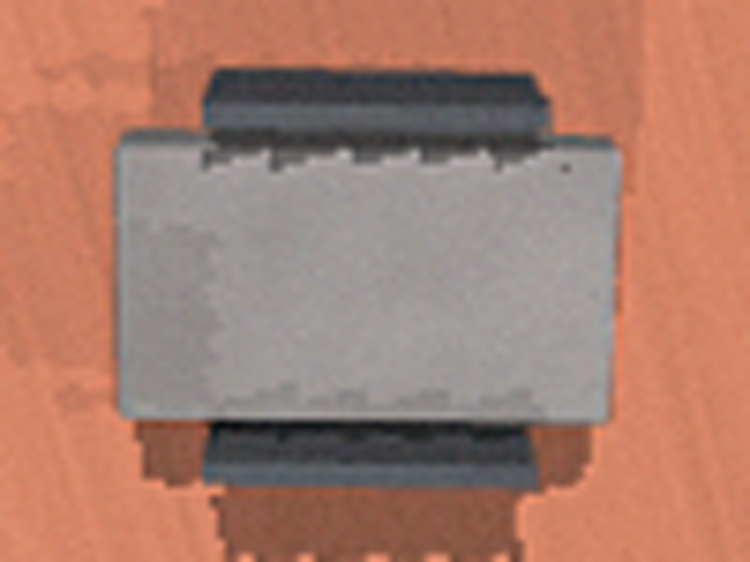

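Request:
apply_moves(
  increments=[
    {"grip": 0,"xyz": [2.8,-9,30],"rotation": [0,0,0.2]},
    {"grip": 0,"xyz": [2.8,-9,70],"rotation": [0,0,0.2]},
    {"grip": 0,"xyz": [2.8,-9,95],"rotation": [0,0,0.2]},
    {"grip": 0,"xyz": [2.8,-9,101.8],"rotation": [0,0,0.2]},
    {"grip": 0,"xyz": [2.8,-9,101.8],"rotation": [0,0,0.2]},
  ],
)

```text
time: 2.58
ee_pos: [0.6359, 0.1814, 0.0193]
eef_rot: [0.99, -0.141, -0.001, -0.002]
ft_force: [0.2, 0.3, 0.0]
width: 0.0868
```

```bash
python3 - <<'E'
from h import *
st(); go([.636,.1783,.0195],-16.4)
E
```

```text
t 2.575 p [0.6359 0.1814 0.0193] q [ 0.99   -0.1413 -0.0012 -0.0016] xax [ 0.96  -0.28  -0.003] zax [-0.002  0.004 -1.   ] F [0.19 0.35 0.03] T [ 0.013 -0.062  0.027] w 0.08675794477519057 j [ 0.087  0.674 -0.6    1.531  0.41   1.065 -0.895]
GO [ 0.9  3.  -0.2] rot [-0.2  0.2  0.2] dist 0.0031378291299602916
```

Request:
apply_moves(
  increments=[
    {"grip": 0,"xyz": [0.9,3,0],"rotation": [-0.2,0.2,0.2]},
    {"grip": 0,"xyz": [0.9,3,0],"rotation": [-0.2,0.2,0.2]},
    {"grip": 120,"xyz": [0.9,3,0],"rotation": [-0.2,0.2,0.2]},
    {"grip": 120,"xyz": [0.9,3,0],"rotation": [-0.2,0.2,0.2]},
    {"grip": 120,"xyz": [0.9,3,0],"rotation": [-0.2,0.2,0.2]},
  ],
  squeeze=20,
)

```text
time: 3.2
ee_pos: [0.636, 0.1783, 0.0194]
eef_rot: [0.99, -0.143, 0.0, 0.0]
ft_force: [-0.2, 0.6, -0.1]
width: 0.0645
```

Request:
apply_moves(
  increments=[
    {"grip": 120,"xyz": [0,0,0],"rotation": [0,0,0]},
    {"grip": 120,"xyz": [0,0,0],"rotation": [0,0,0]},
  ],
)

```text
time: 3.45
ee_pos: [0.636, 0.1783, 0.0193]
eef_rot: [0.99, -0.143, 0.0, 0.0]
ft_force: [-0.0, 0.3, -0.3]
width: 0.0593
```

```bash
python3 - <<'E'
from h import *
st(); go([.636,.1783,.0195],-16.4)
E
```

```text
t 3.45 p [0.636  0.1783 0.0193] q [ 9.897e-01 -1.430e-01  2.000e-04  3.000e-04] xax [ 0.959 -0.283  0.001] zax [ 0.    -0.001 -1.   ] F [-0.    0.25 -0.31] T [-0.013 -0.088  0.056] w 0.059332362150667665 j [ 0.088  0.671 -0.597  1.535  0.413  1.064 -0.898]
GO [ 0.   0.  -0.2] rot [ 0. -0. -0.] dist 0.00016523428555363683
```

Request:
apply_moves(
  increments=[
    {"grip": 120,"xyz": [0,0,-20],"rotation": [0,0,0]},
    {"grip": 120,"xyz": [0,0,-50],"rotation": [0,0,0]},
    {"grip": 120,"xyz": [0,0,-90],"rotation": [0,0,0]},
    {"grip": 120,"xyz": [0,0,-110],"rotation": [0,0,0]},
    {"grip": 120,"xyz": [0,0,-110],"rotation": [0,0,0]},
  ],
)

```text
time: 4.08
ee_pos: [0.6367, 0.1788, 0.1311]
eef_rot: [0.99, -0.143, 0.002, -0.0]
ft_force: [-0.5, 0.6, -1.5]
width: 0.0598
```

```bash
python3 - <<'E'
from h import *
s=st(); print(jig(-.02,-.055,.1)); go(jig(-.02,-.055,.12),97.96)
E
```

```text
t 4.075 p [0.6367 0.1788 0.1311] q [ 9.897e-01 -1.431e-01  1.600e-03 -2.000e-04] xax [ 0.959 -0.283  0.003] zax [ 0.003 -0.    -1.   ] F [-0.49  0.62 -1.5 ] T [-0.018 -0.029  0.007] w 0.059766340191547106 j [ 0.114  0.557 -0.641  1.452  0.342  1.243 -0.851]
[ 0.5437092  -0.21293971  0.1       ]
GO [ 21.7 402.   10.8] rot [-0.1 -0.1 65.6] dist 0.40273970830265765
```

Request:
apply_moves(
  increments=[
    {"grip": 120,"xyz": [21.7,402,5],"rotation": [0,0,65.6]},
    {"grip": 120,"xyz": [21.7,402,5],"rotation": [0,0,65.6]},
    {"grip": 120,"xyz": [21.7,402,5],"rotation": [0,0,65.6]},
    {"grip": 120,"xyz": [21.7,402,5],"rotation": [0,0,65.6]},
    {"grip": 120,"xyz": [21.7,402,5],"rotation": [0,0,65.6]},
  ],
)

```text
time: 4.7
ee_pos: [0.5625, -0.1278, 0.125]
eef_rot: [0.816, -0.577, 0.0, -0.0]
ft_force: [1.6, -0.2, -0.6]
width: 0.0597
```

```bash
python3 - <<'E'
from h import *
s=st(); go(jig(-.02,-.055,.12),97.96)
E
```

```text
t 4.7 p [ 0.5625 -0.1278  0.125 ] q [ 8.165e-01 -5.774e-01  1.000e-04 -3.000e-04] xax [ 0.333 -0.943 -0.   ] zax [ 0.001  0.    -1.   ] F [ 1.61 -0.19 -0.58] T [-0.027 -0.061  0.048] w 0.05967850765640321 j [ 0.494  0.341 -0.419  1.703  0.151  1.13  -1.199]
GO [74.  46.1  5. ] rot [-0.   0.  11.5] dist 0.08733957596761158
```

Request:
apply_moves(
  increments=[
    {"grip": 120,"xyz": [74,46,5],"rotation": [0,0,11.5]},
    {"grip": 120,"xyz": [74,46,5],"rotation": [0,0,11.5]},
    {"grip": 120,"xyz": [74,46,5],"rotation": [0,0,11.5]},
    {"grip": 120,"xyz": [74,46,5],"rotation": [0,0,11.5]},
  ],
)

```text
time: 5.2
ee_pos: [0.544, -0.211, 0.1192]
eef_rot: [0.755, -0.655, -0.001, -0.001]
ft_force: [0.6, 1.3, -0.8]
width: 0.0597
```

```bash
python3 - <<'E'
from h import *
c=grab('top'); s=st(); go(jig(-.02,-.055,.12),97.96); print(tojig(s['ee_pos']))
cv2.imwrite('pics/t1.png',cv2.resize(c['img'][120:280,260:480],None,fx=3.6,fy=3.6,interpolation=cv2.INTER_CUBIC))
c=grab('scene');cv2.imwrite('pics/s1.png',cv2.resize(c['img'][200:420,120:330],None,fx=2.7,fy=2.7,interpolation=cv2.INTER_CUBIC))
E
```

```text
t 5.25 p [ 0.5443 -0.2107  0.1195] q [ 7.556e-01 -6.550e-01 -4.000e-04 -6.000e-04] xax [ 0.142 -0.99  -0.002] zax [ 0.     0.002 -1.   ] F [ 0.11  0.47 -0.86] T [ 0.024 -0.011  0.023] w 0.05977709674359617 j [ 0.58   0.352 -0.348  1.692  0.129  1.121 -1.233]
GO [ 2.1  0.9 -0.5] rot [-0.   0.1  0.2] dist 0.0023442868210941034
[-0.01912667 -0.05288065  0.11950874]
```

View pics/t1.png

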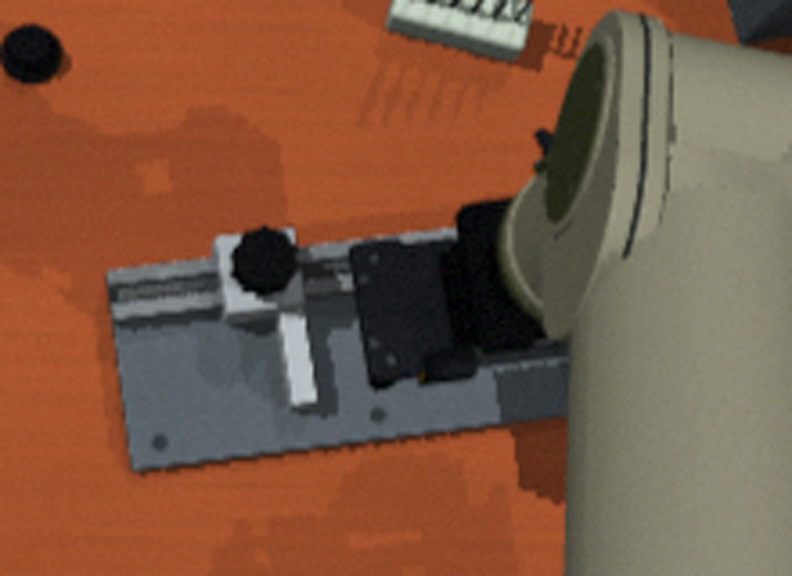

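View pics/s1.png

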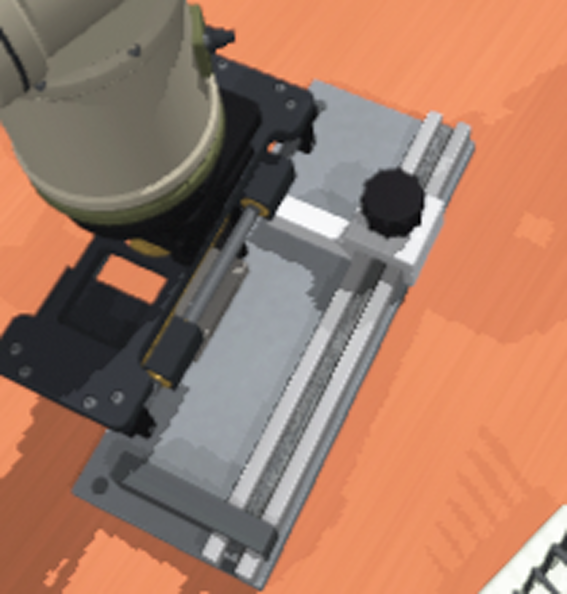

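Request:
apply_moves(
  increments=[
    {"grip": 120,"xyz": [2,0.9,30],"rotation": [0,0.1,0.2]},
    {"grip": 120,"xyz": [2,0.9,65],"rotation": [0,0.1,0.2]},
    {"grip": 120,"xyz": [2,0.9,88],"rotation": [0,0.1,0.2]},
    {"grip": 120,"xyz": [2,0.9,94],"rotation": [0,0.1,0.2]},
    {"grip": 120,"xyz": [2,0.9,94],"rotation": [0,0.1,0.2]},
  ],
)

```text
time: 5.92
ee_pos: [0.5442, -0.2121, 0.0261]
eef_rot: [0.755, -0.656, 0.0, -0.0]
ft_force: [-0.0, 0.3, -1.0]
width: 0.0597
```

```bash
python3 - <<'E'
from h import *
s=st(); go(jig(-.02,-.055,.0216),97.96)
E
```

```text
t 5.925 p [ 0.5442 -0.2121  0.0261] q [ 7.549e-01 -6.559e-01  4.000e-04 -2.000e-04] xax [ 0.14 -0.99  0.  ] zax [ 0.001 -0.    -1.   ] F [-0.05  0.34 -1.02] T [ 0.081 -0.023 -0.008] w 0.05965055875287258 j [ 0.563  0.462 -0.328  1.762  0.178  0.946 -1.269]
GO [0.7 0.6 4.5] rot [-0.1 -0.   0.1] dist 0.004573054835945964
```

Request:
apply_moves(
  increments=[
    {"grip": 120,"xyz": [0.7,0.6,3],"rotation": [0,0,0]},
    {"grip": 120,"xyz": [0.7,0.6,4.6],"rotation": [0,0,0]},
    {"grip": 120,"xyz": [0.7,0.6,4.6],"rotation": [0,0,0]},
  ],
)

```text
time: 6.3
ee_pos: [0.5438, -0.213, 0.0217]
eef_rot: [0.755, -0.656, 0.001, -0.0]
ft_force: [0.3, 0.4, -1.3]
width: 0.0597
```

Request:
apply_moves(
  increments=[
    {"grip": 0,"xyz": [0,0,0],"rotation": [0,0,0]},
    {"grip": 0,"xyz": [0,0,0],"rotation": [0,0,0]},
    {"grip": 0,"xyz": [0,0,0],"rotation": [0,0,0]},
    {"grip": 0,"xyz": [0,0,0],"rotation": [0,0,0]},
  ],
)

```text
time: 6.8
ee_pos: [0.5439, -0.213, 0.0217]
eef_rot: [0.755, -0.656, 0.001, -0.0]
ft_force: [-0.6, 0.4, 0.1]
width: 0.0854
```

Request:
apply_moves(
  increments=[
    {"grip": 0,"xyz": [0,0,-30],"rotation": [0,0,0]},
    {"grip": 0,"xyz": [0,0,-75],"rotation": [0,0,0]},
    {"grip": 0,"xyz": [0,0,-120],"rotation": [0,0,0]},
    {"grip": 0,"xyz": [0,0,-120],"rotation": [0,0,0]},
    {"grip": 0,"xyz": [0,0,-120],"rotation": [0,0,0]},
  ],
)

```text
time: 7.42
ee_pos: [0.5434, -0.2129, 0.1412]
eef_rot: [0.755, -0.656, 0.0, -0.0]
ft_force: [0.0, -0.3, -0.8]
width: 0.0868
```

```bash
python3 - <<'E'
from h import *
s=st(); c=grab('wrist'); cv2.imwrite('pics/w2.png',c['img'])
c=grab('scene');cv2.imwrite('pics/s2.png',cv2.resize(c['img'][200:420,120:330],None,fx=2.7,fy=2.7,interpolation=cv2.INTER_CUBIC))
E
```

```text
t 7.425 p [ 0.5434 -0.2129  0.1412] q [ 7.549e-01 -6.559e-01  4.000e-04 -1.000e-04] xax [ 0.14 -0.99  0.  ] zax [ 0.001 -0.    -1.   ] F [ 0.03 -0.3  -0.78] T [ 0.083  0.046 -0.028] w 0.08684908416281248 j [ 0.586  0.329 -0.35   1.672  0.122  1.161 -1.226]
```

View pics/w2.png

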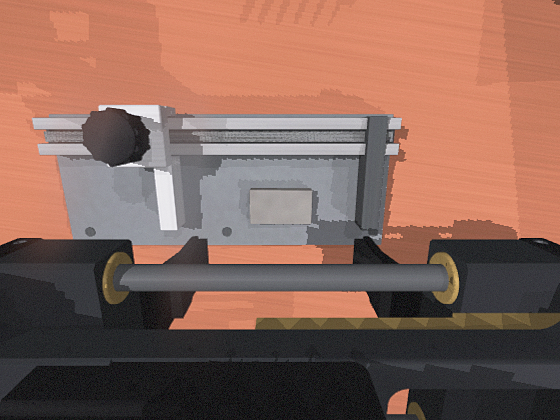

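View pics/s2.png

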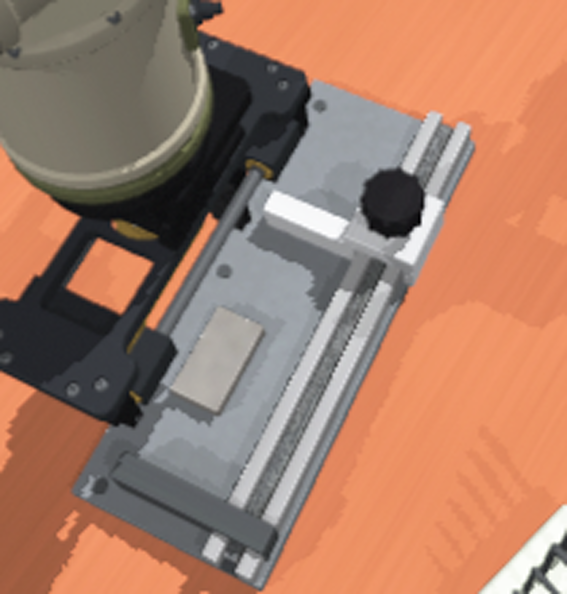

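```bash
python3 - <<'E'
from h import *
c=load('wrist'); im=c['img']
cv2.imwrite('pics/w2a.png',cv2.resize(im[95:255,25:225],None,fx=4,fy=4,interpolation=cv2.INTER_CUBIC))
cv2.imwrite('pics/w2b.png',cv2.resize(im[100:250,230:420],None,fx=4,fy=4,interpolation=cv2.INTER_CUBIC))
E
```

```text
(no output)
```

View pics/w2a.png

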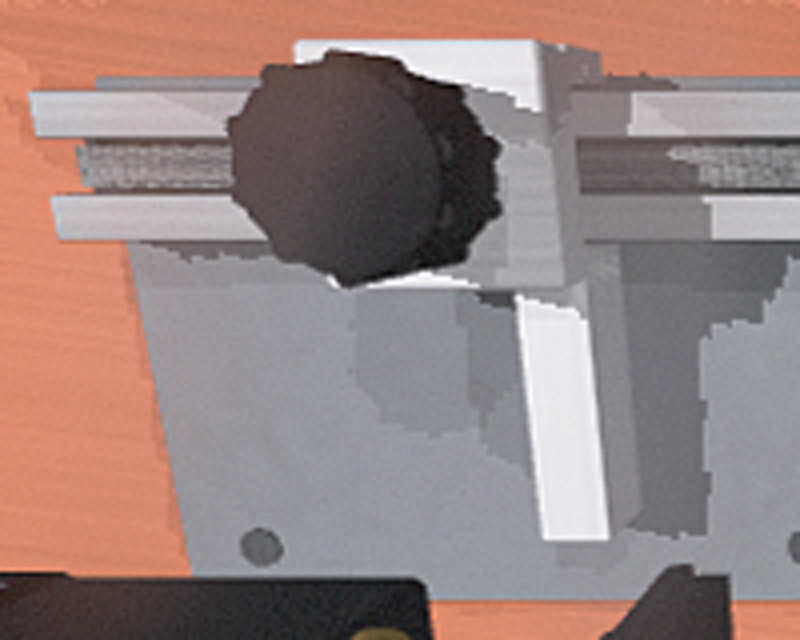

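View pics/w2b.png

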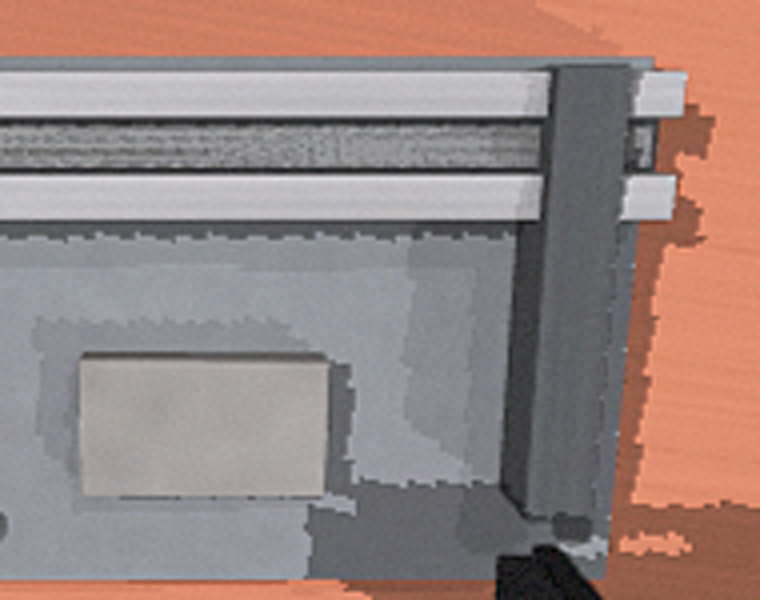

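```bash
python3 - <<'E'
from h import *
c=load('wrist')
def a(x,y): return 25+(x+.5)/4-.5,95+(y+.5)/4-.5
def b(x,y): return 230+(x+.5)/4-.5,100+(y+.5)/4-.5
P=lambda f,x,y,z:px2w(c,*f(x,y),z=z)
def show(n,p): print(n,np.round(p,4),'jig',np.round(tojig(p)*1000,1))
show('knob',P(a,335,168,.084)); print(px2w(c,*a(335,168)))
for q in [(538,42),(567,285),(295,42)]: show('car',P(a,*q,.05))
for q in [(585,300),(610,538),(543,540)]: show('arm',P(a,*q,.038))
for q in [(552,68),(632,66),(527,515),(605,518)]: show('jaw',P(b,*q,.038))
for q in [(0,578),(600,578)]: show('bed edge',P(b,*q,.012))
for q in [(80,360),(328,360),(325,496),(82,496)]: show('tile',P(b,*q,.024))
for q in [(0,71),(550,71),(0,220),(500,220)]: show('rail29/61',P(b,*q,.032))
E
```

```text
knob [ 0.5932 -0.0829  0.084 ] jig [47.  66.9 84. ]
[ 0.59325907 -0.08328911  0.08462922]
car [ 0.6202 -0.1041  0.05  ] jig [70.8 42.2 50. ]
car [ 0.5726 -0.1117  0.05  ] jig [22.6 41.2 50. ]
car [ 0.6134 -0.0562  0.05  ] jig [70.8 90.6 50. ]
arm [ 0.5679 -0.1114  0.038 ] jig [18.  42.2 38. ]
arm [ 0.513  -0.1196  0.038 ] jig [-37.4  41.7  38. ]
arm [ 0.5104 -0.1041  0.038 ] jig [-38.   57.4  38. ]
jaw [ 0.6359 -0.2738  0.038 ] jig [  62.9 -128.1   38. ]
jaw [ 0.6387 -0.2904  0.038 ] jig [  63.3 -144.9   38. ]
jaw [ 0.5378 -0.2896  0.038 ] jig [ -36.5 -130.1   38. ]
jaw [ 0.5396 -0.3077  0.038 ] jig [ -37.2 -148.3   38. ]
bed edge [ 0.494  -0.1662  0.012 ] jig [-62.7  -1.8  12. ]
bed edge [ 0.5159 -0.3208  0.012 ] jig [ -62.5 -158.    12. ]
tile [ 0.5568 -0.1812  0.024 ] jig [ -2.6 -25.4  24. ]
tile [ 0.565  -0.2394  0.024 ] jig [ -2.6 -84.2  24. ]
tile [ 0.5316 -0.2444  0.024 ] jig [-36.4 -84.4  24. ]
tile [ 0.5233 -0.1855  0.024 ] jig [-36.5 -25.   24. ]
rail29/61 [ 0.6191 -0.1575  0.032 ] jig [ 62.4 -10.6  32. ]
rail29/61 [ 0.6358 -0.2752  0.032 ] jig [  62.6 -129.4   32. ]
rail29/61 [ 0.5875 -0.1606  0.032 ] jig [30.7 -9.2 32. ]
rail29/61 [ 0.6031 -0.271   0.032 ] jig [  30.8 -120.7   32. ]
```

```bash
cat >> h.py <<'E'
JO=JO+0.0016*XD
E
python3 - <<'E'
from h import *
s=st(); print(jig(.045,.0668,0)); go(jig(.045,.0668,.125),97.96,sym=False)
E
```

```text
t 7.525 p [ 0.5429 -0.2127  0.1403] q [ 7.549e-01 -6.559e-01 -4.000e-04  1.000e-04] xax [ 0.14 -0.99 -0.  ] zax [-0.001  0.    -1.   ] F [ 0.24 -0.16 -0.22] T [ 0.009  0.019 -0.043] w 0.0865885437900874 j [ 0.586  0.331 -0.35   1.672  0.122  1.161 -1.226]
[ 0.59280043 -0.08309037  0.        ]
GO [-121.4  -67.5   15.4] rot [-0.000e+00  1.000e-01 -1.799e+02] dist 0.13971405900820627
```

Request:
apply_moves(
  increments=[
    {"grip": 0,"xyz": [-60,-34,10],"rotation": [0,0,-10.5]},
    {"grip": 0,"xyz": [-121.4,-67.5,15],"rotation": [0,0,-21]},
    {"grip": 0,"xyz": [-121.4,-67.5,15],"rotation": [0,0,-31.5]},
    {"grip": 0,"xyz": [-121.4,-67.5,15],"rotation": [0,0,-42]},
    {"grip": 0,"xyz": [-121.4,-67.5,15],"rotation": [0,0,-52.5]},
  ],
)

```text
time: 8.15
ee_pos: [0.5922, -0.0826, 0.1239]
eef_rot: [0.968, -0.251, -0.002, -0.0]
ft_force: [-0.2, -1.4, -0.6]
width: 0.087
```

Request:
apply_moves(
  increments=[
    {"grip": 0,"xyz": [0,0,0],"rotation": [0,0,-10.5]},
    {"grip": 0,"xyz": [0,0,0],"rotation": [0,0,-21]},
    {"grip": 0,"xyz": [0,0,0],"rotation": [0,0,-31.5]},
    {"grip": 0,"xyz": [0,0,0],"rotation": [0,0,-42]},
    {"grip": 0,"xyz": [0,0,0],"rotation": [0,0,-52.5]},
  ],
)

```text
time: 8.78
ee_pos: [0.5915, -0.0825, 0.1225]
eef_rot: [0.979, 0.206, -0.002, -0.001]
ft_force: [-0.3, 1.1, 0.4]
width: 0.0868
```

```bash
python3 - <<'E'
from h import *
s=st(); go(jig(.045,.0668,.125),97.96,sym=False)
E
```

```text
t 8.775 p [ 0.5915 -0.0825  0.1225] q [ 0.9786  0.206  -0.0023 -0.0014] xax [ 0.915  0.403 -0.004] zax [-0.005  0.002 -1.   ] F [-0.31  1.13  0.41] T [-0.007 -0.076 -0.002] w 0.0868140696575659 j [ 0.622  0.451 -0.709  1.633  0.309  1.18   0.257]
GO [ 0.9  1.1 -2.5] rot [ -0.3   0.1 -74.2] dist 0.0028484830522357216
```

Request:
apply_moves(
  increments=[
    {"grip": 0,"xyz": [0.9,1.1,-2.5],"rotation": [0,0,-10.5]},
    {"grip": 0,"xyz": [0.9,1.1,-2.5],"rotation": [0,0,-21]},
    {"grip": 0,"xyz": [0.9,1.1,-2.5],"rotation": [0,0,-31.5]},
    {"grip": 0,"xyz": [0.9,1.1,-2.5],"rotation": [0,0,-42]},
    {"grip": 0,"xyz": [0.9,1.1,-2.5],"rotation": [0,0,-52.5]},
  ],
)

```text
time: 9.4
ee_pos: [0.5922, -0.083, 0.1238]
eef_rot: [0.785, 0.62, -0.002, -0.003]
ft_force: [-0.3, -0.1, -0.0]
width: 0.0871
```

Request:
apply_moves(
  increments=[
    {"grip": 0,"xyz": [0,0,0],"rotation": [0,0,-10.5]},
    {"grip": 0,"xyz": [0,0,0],"rotation": [0,0,-21]},
    {"grip": 0,"xyz": [0,0,0],"rotation": [0,0,-24]},
    {"grip": 0,"xyz": [0,0,0],"rotation": [0,0,-24]},
  ],
)

```text
time: 9.9
ee_pos: [0.5916, -0.0829, 0.1227]
eef_rot: [0.639, 0.769, -0.001, -0.004]
ft_force: [-1.1, 0.4, -0.4]
width: 0.0869
```

```bash
python3 - <<'E'
from h import *
s=st(); go(jig(.045,.0668,.064),97.96,sym=False)
E
```

```text
t 9.9 p [ 0.5916 -0.0829  0.1227] q [ 0.6387  0.7694 -0.0014 -0.0044] xax [-0.184  0.983  0.005] zax [-0.009  0.003 -1.   ] F [-1.1   0.43 -0.35] T [ 0.105 -0.175 -0.044] w 0.08687691657395448 j [ 0.791  0.541 -0.954  1.62   0.457  1.232  1.501]
GO [-0.7  1.6 58.7] rot [-0.4 -0.3  2.6] dist 0.05869271832557201
```

Request:
apply_moves(
  increments=[
    {"grip": 0,"xyz": [-0.7,1.6,5],"rotation": [-0.4,-0.3,2.6]},
    {"grip": 0,"xyz": [-0.7,1.6,35],"rotation": [-0.4,-0.3,2.6]},
    {"grip": 0,"xyz": [-0.7,1.6,54],"rotation": [-0.4,-0.3,2.6]},
    {"grip": 0,"xyz": [-0.7,1.6,58.7],"rotation": [-0.4,-0.3,2.6]},
    {"grip": 0,"xyz": [-0.7,1.6,58.7],"rotation": [-0.4,-0.3,2.6]},
  ],
)

```text
time: 10.52
ee_pos: [0.593, -0.0829, 0.0641]
eef_rot: [0.656, 0.755, -0.0, -0.0]
ft_force: [0.0, 0.1, -0.2]
width: 0.0866
```

```bash
python3 - <<'E'
from h import *
s=st(); go(jig(.045,.0668,.064),97.96,sym=False)
c=grab('scene');cv2.imwrite('pics/s3.png',cv2.resize(c['img'][200:400,150:340],None,fx=2.9,fy=2.9,interpolation=cv2.INTER_CUBIC))
E
```

```text
t 10.525 p [ 0.593  -0.0829  0.0641] q [ 6.561e-01  7.547e-01 -4.000e-04 -2.000e-04] xax [-0.139  0.99  -0.   ] zax [-0.001 -0.    -1.   ] F [ 0.01  0.07 -0.24] T [ 0.114 -0.181 -0.029] w 0.08661232575169567 j [ 0.756  0.597 -0.905  1.674  0.512  1.127  1.418]
GO [-0.2 -0.2  0.1] rot [-0.  0.  0.] dist 0.00028038244800770144
```

View pics/s3.png

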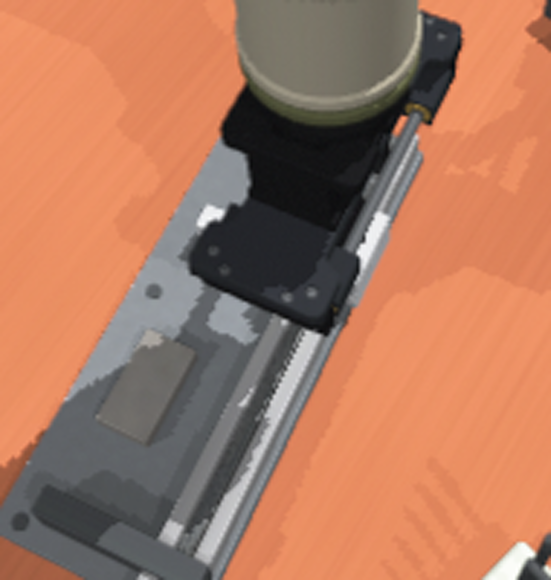

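Request:
apply_moves(
  increments=[
    {"grip": 190,"xyz": [0,0,0],"rotation": [0,0,0]},
    {"grip": 190,"xyz": [0,0,0],"rotation": [0,0,0]},
    {"grip": 190,"xyz": [0,0,0],"rotation": [0,0,0]},
    {"grip": 190,"xyz": [0,0,0],"rotation": [0,0,0]},
    {"grip": 190,"xyz": [0,0,0],"rotation": [0,0,0]},
  ],
  squeeze=30,
)

```text
time: 11.2
ee_pos: [0.5933, -0.083, 0.0646]
eef_rot: [0.656, 0.755, -0.0, 0.0]
ft_force: [0.1, -0.6, 0.5]
width: 0.0447
```

Request:
apply_moves(
  increments=[
    {"grip": 190,"xyz": [0,0,0],"rotation": [0,0,0]},
    {"grip": 190,"xyz": [0,0,0],"rotation": [0,0,0]},
    {"grip": 190,"xyz": [0,0,0],"rotation": [0,0,0]},
  ],
)

```text
time: 11.58
ee_pos: [0.5933, -0.0831, 0.0646]
eef_rot: [0.656, 0.755, -0.0, 0.0]
ft_force: [-0.2, -0.2, 0.1]
width: 0.0371
```

```bash
python3 - <<'E'
from h import *
s=st(); print(tojig(s['ee_pos'])); go(jig(.045,-.035,.064),97.96,sym=False)
E
```

```text
t 11.575 p [ 0.5933 -0.0831  0.0646] q [ 6.561e-01  7.547e-01 -2.000e-04  2.000e-04] xax [-0.139  0.99  -0.001] zax [-0.    -0.001 -1.   ] F [-0.24 -0.18  0.15] T [-0.008 -0.121 -0.033] w 0.0371302102874305 j [ 0.757  0.596 -0.906  1.673  0.512  1.127  1.418]
[0.04547798 0.06675133 0.06463112]
GO [-101.8   -0.5    0.7] rot [-0.  0.  0.] dist 0.10175440939204074
```

Request:
apply_moves(
  increments=[
    {"grip": 190,"xyz": [-15,0,0],"rotation": [0,0,0]},
    {"grip": 190,"xyz": [-35,0,0],"rotation": [0,0,0]},
    {"grip": 190,"xyz": [-55,0,0],"rotation": [0,0,0]},
    {"grip": 190,"xyz": [-65,0,0],"rotation": [0,0,0]},
    {"grip": 190,"xyz": [-72,0,0],"rotation": [0,0,0]},
  ],
)

```text
time: 12.2
ee_pos: [0.6034, -0.155, 0.0647]
eef_rot: [0.656, 0.754, -0.0, 0.0]
ft_force: [0.2, 2.6, 0.4]
width: 0.0373
```

Request:
apply_moves(
  increments=[
    {"grip": 190,"xyz": [-8,0,0],"rotation": [0,0,0]},
    {"grip": 190,"xyz": [-16,0,0],"rotation": [0,0,0]},
    {"grip": 190,"xyz": [-24,0,0],"rotation": [0,0,0]},
    {"grip": 190,"xyz": [-30,0,0],"rotation": [0,0,0]},
    {"grip": 190,"xyz": [-32,0,0],"rotation": [0,0,0]},
  ],
)

```text
time: 12.82
ee_pos: [0.6079, -0.1873, 0.0647]
eef_rot: [0.657, 0.754, -0.0, 0.0]
ft_force: [-0.2, 2.7, -0.2]
width: 0.0371
```

```bash
python3 - <<'E'
from h import *
s=st(); print(tojig(s['ee_pos'])); go(jig(.0455,-.0445,.0646),97.96,sym=False)
c=grab('scene');cv2.imwrite('pics/s4.png',cv2.resize(c['img'][220:420,120:310],None,fx=2.9,fy=2.9,interpolation=cv2.INTER_CUBIC))
E
```

```text
t 12.825 p [ 0.6079 -0.1873  0.0647] q [ 6.565e-01  7.543e-01 -1.000e-04  3.000e-04] xax [-0.138  0.99  -0.001] zax [ 0.    -0.001 -1.   ] F [-0.2   2.73 -0.19] T [ 0.731 -0.214  0.031] w 0.03706471110200925 j [ 0.855  0.657 -0.865  1.571  0.531  1.164  1.587]
[ 0.0455523  -0.03852095  0.06465059]
GO [-6.  -0.   0.1] rot [ 0.  0. -0.] dist 0.005979488476983911
```

View pics/s4.png

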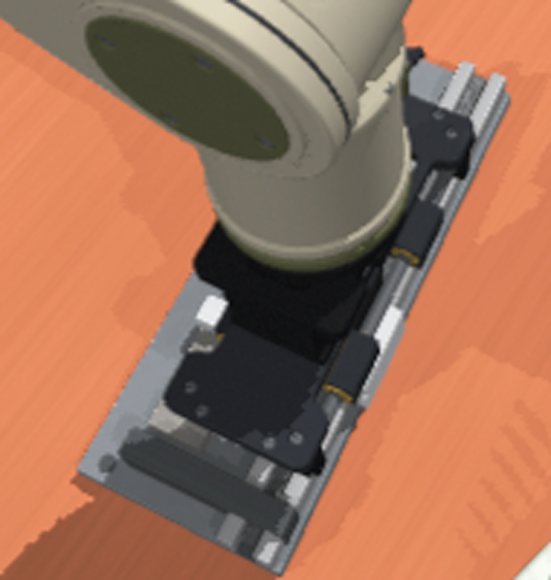

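Request:
apply_moves(
  increments=[
    {"grip": 190,"xyz": [-2,0,0],"rotation": [0,0,0]},
    {"grip": 190,"xyz": [-3,0,0],"rotation": [0,0,0]},
    {"grip": 190,"xyz": [-4,0,0],"rotation": [0,0,0]},
    {"grip": 190,"xyz": [-4.5,0,0],"rotation": [0,0,0]},
  ],
)

```text
time: 13.38
ee_pos: [0.6086, -0.1917, 0.0646]
eef_rot: [0.656, 0.754, -0.0, 0.0]
ft_force: [0.9, 2.8, 0.2]
width: 0.0369
```

Request:
apply_moves(
  increments=[
    {"grip": 190,"xyz": [-0.8,0,0],"rotation": [0,0,0]},
    {"grip": 190,"xyz": [-1.2,0,0],"rotation": [0,0,0]},
  ],
)

```text
time: 13.62
ee_pos: [0.6088, -0.193, 0.0647]
eef_rot: [0.656, 0.754, -0.0, 0.0]
ft_force: [0.1, 2.8, -0.2]
width: 0.0373
```

Request:
apply_moves(
  increments=[
    {"grip": 190,"xyz": [-0.6,0,0],"rotation": [0,0,0]},
    {"grip": 190,"xyz": [-1.2,0,0],"rotation": [0,0,0]},
  ],
)

```text
time: 13.88
ee_pos: [0.6088, -0.1935, 0.0646]
eef_rot: [0.656, 0.754, 0.0, -0.0]
ft_force: [0.0, 5.0, 0.8]
width: 0.0369
```

Request:
apply_moves(
  increments=[
    {"grip": 190,"xyz": [-0.6,0,0],"rotation": [0,0,0]},
    {"grip": 190,"xyz": [-1.0,0,0],"rotation": [0,0,0]},
  ],
)

```text
time: 14.12
ee_pos: [0.6089, -0.1936, 0.0646]
eef_rot: [0.656, 0.755, 0.0, -0.001]
ft_force: [-1.1, 7.6, 1.4]
width: 0.0373
```

```bash
python3 - <<'E'
from h import *
s=st(); print(tojig(s['ee_pos']))
E
```

```text
t 14.125 p [ 0.6089 -0.1936  0.0646] q [ 6.560e-01  7.547e-01  4.000e-04 -6.000e-04] xax [-0.139  0.99   0.001] zax [-0.     0.001 -1.   ] F [-1.12  7.56  1.37] T [ 1.655  0.212 -0.08 ] w 0.0372832947272653 j [ 0.86   0.663 -0.863  1.561  0.532  1.168  1.599]
[ 0.04560534 -0.04481935  0.0646194 ]
```

Request:
apply_moves(
  increments=[
    {"grip": 190,"xyz": [-0.8,0,0],"rotation": [0,0,0]},
    {"grip": 190,"xyz": [-0.8,0,0],"rotation": [0,0,10]},
    {"grip": 190,"xyz": [-0.8,0,0],"rotation": [0,0,20]},
    {"grip": 190,"xyz": [-0.8,0,0],"rotation": [0,0,30]},
    {"grip": 190,"xyz": [-0.8,0,0],"rotation": [0,0,35]},
  ],
  squeeze=50,
)

```text
time: 14.75
ee_pos: [0.6088, -0.1941, 0.0646]
eef_rot: [0.854, 0.521, -0.0, -0.001]
ft_force: [-1.9, 4.5, 1.1]
width: 0.0369
```

```bash
cat >> h.py <<'E'
def rep():
    s=st(); q=R.from_quat(s['eef_rot']); print('jig',np.round(tojig(s['ee_pos'])*1000,2)); F=np.array(s['ft_force']); print('Fjig',F@XD,F@YD,'-yd in tool',np.round(q.inv().apply(-YD),3)); X=q.as_matrix()[:,0]; print('yaw rel y',np.degrees(np.arctan2(X@XD,X@YD)))
E
python3 -c "
from h import *
rep()"
```

```text
t 14.75 p [ 0.6088 -0.1941  0.0646] q [ 8.535e-01  5.210e-01 -0.000e+00 -8.000e-04] xax [0.457 0.889 0.001] zax [-0.001  0.001 -1.   ] F [-1.91  4.47  1.09] T [0.967 0.152 0.21 ] w 0.036945545759510576 j [ 0.787  0.618 -0.747  1.565  0.448  1.138  1.037]
jig [ 45.48 -45.31  64.63]
Fjig -1.2690516463163073 4.693292171253301 -yd in tool [-0.818  0.576 -0.001]
yaw rel y 35.15743017400355
```

Request:
apply_moves(
  increments=[
    {"grip": 190,"xyz": [-0.7,0.5,0],"rotation": [0,0,10]},
    {"grip": 190,"xyz": [-0.7,0.5,0],"rotation": [0,0,20]},
    {"grip": 190,"xyz": [-0.7,0.5,0],"rotation": [0,0,30]},
    {"grip": 190,"xyz": [-0.7,0.5,0],"rotation": [0,0,40]},
    {"grip": 190,"xyz": [-0.7,0.5,0],"rotation": [0,0,40]},
  ],
)

```text
time: 15.38
ee_pos: [0.6084, -0.1945, 0.0646]
eef_rot: [0.98, 0.197, -0.001, -0.001]
ft_force: [-3.3, 5.1, 3.1]
width: 0.0372
```

```bash
python3 -c "
from h import *
rep()"
```

```text
t 15.375 p [ 0.6084 -0.1945  0.0646] q [ 9.804e-01  1.972e-01 -1.000e-03 -9.000e-04] xax [ 0.922  0.387 -0.002] zax [-0.002  0.001 -1.   ] F [-3.33  5.12  3.12] T [ 1.03   0.57  -0.138] w 0.03717986767365488 j [ 0.696  0.578 -0.614  1.569  0.357  1.112  0.395]
jig [ 44.99 -45.74  64.61]
Fjig -2.593960370949724 5.530129975743329 -yd in tool [-0.255  0.967 -0.002]
yaw rel y 75.21092875580337
```

Request:
apply_moves(
  increments=[
    {"grip": 190,"xyz": [-0.2,0.7,0],"rotation": [0,0,10]},
    {"grip": 190,"xyz": [-0.2,0.7,0],"rotation": [0,0,20]},
    {"grip": 190,"xyz": [-0.2,0.7,0],"rotation": [0,0,30]},
    {"grip": 190,"xyz": [-0.2,0.7,0],"rotation": [0,0,40]},
    {"grip": 190,"xyz": [-0.2,0.7,0],"rotation": [0,0,40]},
  ],
)

```text
time: 16.0
ee_pos: [0.6078, -0.1947, 0.0646]
eef_rot: [0.989, -0.15, -0.002, -0.0]
ft_force: [-5.4, 5.4, 2.6]
width: 0.0369
```

```bash
python3 - <<'E'
from h import *
rep()
c=grab('scene');cv2.imwrite('pics/s5.png',cv2.resize(c['img'][220:420,120:310],None,fx=2.9,fy=2.9,interpolation=cv2.INTER_CUBIC))
E
```

```text
t 16.0 p [ 0.6078 -0.1947  0.0646] q [ 9.887e-01 -1.502e-01 -2.100e-03 -5.000e-04] xax [ 0.955 -0.297 -0.004] zax [-0.004  0.002 -1.   ] F [-5.36  5.43  2.6 ] T [ 1.159  0.782 -0.164] w 0.03688089955568667 j [ 0.602  0.546 -0.481  1.575  0.273  1.093 -0.249]
jig [ 44.38 -45.77  64.61]
Fjig -4.552756530611995 6.120277949454124 -yd in tool [ 0.426  0.905 -0.002]
yaw rel y 115.23384009121396
```

View pics/s5.png

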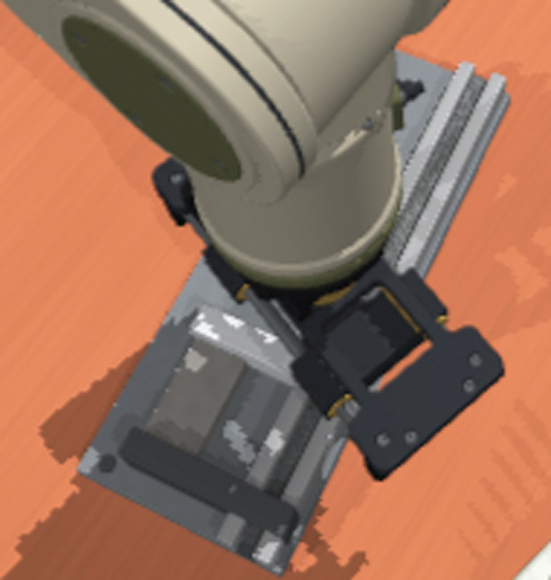

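Request:
apply_moves(
  increments=[
    {"grip": 190,"xyz": [0.4,0.8,0],"rotation": [0,0,10]},
    {"grip": 190,"xyz": [0.4,0.8,0],"rotation": [0,0,20]},
    {"grip": 190,"xyz": [0.4,0.8,0],"rotation": [0,0,30]},
    {"grip": 190,"xyz": [0.4,0.8,0],"rotation": [0,0,40]},
  ],
)

```text
time: 16.55
ee_pos: [0.6072, -0.1943, 0.0647]
eef_rot: [0.878, -0.479, -0.003, 0.0]
ft_force: [-5.7, 6.8, 4.4]
width: 0.0367
```

```bash
python3 - <<'E'
from h import *
rep()
E
```

```text
t 16.55 p [ 0.6072 -0.1943  0.0647] q [ 8.776e-01 -4.794e-01 -3.300e-03  3.000e-04] xax [ 0.54  -0.841 -0.006] zax [-0.006  0.003 -1.   ] F [-5.7   6.83  4.42] T [1.533 1.145 0.499] w 0.03673820219407611 j [ 0.505  0.524 -0.351  1.58   0.194  1.079 -0.895]
jig [ 43.89 -45.37  64.69]
Fjig -4.702286645046129 7.556743598243299 -yd in tool [ 0.908  0.419 -0.004]
yaw rel y 155.25380101984996
```

Request:
apply_moves(
  increments=[
    {"grip": 190,"xyz": [0.6,0.3,0],"rotation": [0,0,0]},
    {"grip": 190,"xyz": [0.6,0.3,0],"rotation": [0,0,10]},
    {"grip": 190,"xyz": [0.6,0.3,0],"rotation": [0,0,20]},
    {"grip": 190,"xyz": [0.6,0.3,0],"rotation": [0,0,30]},
    {"grip": 190,"xyz": [0.6,0.3,0],"rotation": [0,0,36]},
  ],
  squeeze=60,
)

```text
time: 17.18
ee_pos: [0.607, -0.1938, 0.0649]
eef_rot: [-0.686, 0.727, 0.004, -0.001]
ft_force: [-3.4, 6.2, 3.9]
width: 0.0368
```

```bash
python3 - <<'E'
from h import *
rep()
c=grab('scene');cv2.imwrite('pics/s6.png',cv2.resize(c['img'][220:420,120:310],None,fx=2.9,fy=2.9,interpolation=cv2.INTER_CUBIC))
E
```

```text
t 17.175 p [ 0.607  -0.1938  0.0649] q [-0.6863  0.7273  0.0038 -0.0014] xax [-0.058 -0.998 -0.003] zax [-0.007  0.004 -1.   ] F [-3.36  6.23  3.89] T [1.513 0.719 0.615] w 0.03682401957694502 j [ 0.416  0.509 -0.233  1.585  0.126  1.07  -1.479]
jig [ 43.76 -44.82  64.87]
Fjig -2.459910259958641 6.638512684885936 -yd in tool [ 0.981 -0.196 -0.005]
yaw rel y -168.7133608871277
```

Request:
apply_moves(
  increments=[
    {"grip": 190,"xyz": [0.4,0,0],"rotation": [0,0,10]},
    {"grip": 190,"xyz": [0.4,0,0],"rotation": [0,0,20]},
    {"grip": 190,"xyz": [0.4,0,0],"rotation": [0,0,25]},
    {"grip": 190,"xyz": [0.4,0,0],"rotation": [0,0,25]},
  ],
)

```text
time: 17.73
ee_pos: [0.6071, -0.1934, 0.065]
eef_rot: [-0.512, 0.859, 0.004, -0.002]
ft_force: [-1.0, 5.4, 1.0]
width: 0.0368
```

```bash
python3 - <<'E'
from h import *
rep()
E
```

```text
t 17.725 p [ 0.6071 -0.1934  0.065 ] q [-0.512   0.859   0.0036 -0.0022] xax [-0.476 -0.88   0.   ] zax [-0.008  0.004 -1.   ] F [-1.    5.4   1.02] T [1.4   0.185 0.427] w 0.03680307853828234 j [ 0.354  0.502 -0.151  1.589  0.081  1.065 -1.886]
jig [ 43.91 -44.39  65.01]
Fjig -0.24711548534700617 5.4853828790262655 -yd in tool [ 0.805 -0.593 -0.005]
yaw rel y -143.6314676713083
```

Request:
apply_moves(
  increments=[
    {"grip": 60,"xyz": [0,0,0],"rotation": [0,0,0]},
    {"grip": 60,"xyz": [0,0,0],"rotation": [0,0,0]},
    {"grip": 60,"xyz": [0,0,0],"rotation": [0,0,0]},
    {"grip": 60,"xyz": [0,0,-30],"rotation": [0,0,0]},
    {"grip": 60,"xyz": [0,0,-75],"rotation": [0,0,0]},
  ],
)

```text
time: 18.35
ee_pos: [0.6066, -0.194, 0.1395]
eef_rot: [-0.512, 0.859, 0.005, -0.003]
ft_force: [0.6, 0.9, -0.3]
width: 0.0657
```

```bash
python3 - <<'E'
from h import *
rep(); go(jig(-.02,-.04,.16),97.96+180)
E
```

```text
t 18.35 p [ 0.6066 -0.194   0.1395] q [-0.512   0.859   0.0046 -0.0034] xax [-0.476 -0.88   0.001] zax [-0.011  0.004 -1.   ] F [ 0.58  0.86 -0.27] T [ 0.01  -0.029  0.022] w 0.06573592152511366 j [ 0.356  0.431 -0.154  1.523  0.067  1.204 -1.875]
jig [ 43.31 -44.91 139.49]
Fjig 0.6894216700467598 0.772856242621314 -yd in tool [ 0.805 -0.593 -0.006]
yaw rel y -143.62992541210872
GO [ 33.6  54.1 -19.9] rot [  0.7   0.1 -36.4] dist 0.06673354954306202
```

Request:
apply_moves(
  increments=[
    {"grip": 60,"xyz": [33,54,-20],"rotation": [0.7,0,-10]},
    {"grip": 60,"xyz": [33,54,-20],"rotation": [0.7,0,-20]},
    {"grip": 60,"xyz": [33,54,-20],"rotation": [0.7,0,-30]},
    {"grip": 60,"xyz": [33,54,-20],"rotation": [0.7,0,-36.4]},
    {"grip": 60,"xyz": [33,54,-20],"rotation": [0.7,0,-36.4]},
  ],
)

```text
time: 18.98
ee_pos: [0.5435, -0.1979, 0.1602]
eef_rot: [0.754, -0.657, -0.0, -0.001]
ft_force: [-0.2, -0.1, -0.5]
width: 0.0665
```

```bash
python3 - <<'E'
from h import *
rep(); c=grab('wrist'); cv2.imwrite('pics/w3.png',cv2.resize(c['img'][110:270,180:420],None,fx=3.3,fy=3.3,interpolation=cv2.INTER_CUBIC))
E
```

```text
t 18.975 p [ 0.5435 -0.1979  0.1602] q [ 7.543e-01 -6.565e-01 -1.000e-04 -1.100e-03] xax [ 0.138 -0.99  -0.002] zax [ 0.001  0.002 -1.   ] F [-0.18 -0.14 -0.55] T [ 0.016  0.009 -0.022] w 0.06652595524205258 j [ 0.478  0.291 -0.245  1.67   0.073  1.189 -1.217]
jig [-19.76 -40.06 160.22]
Fjig -0.19491031669597514 -0.1175452535246424 -yd in tool [ 1.    -0.001 -0.002]
yaw rel y -179.9694192172679
```

View pics/w3.png

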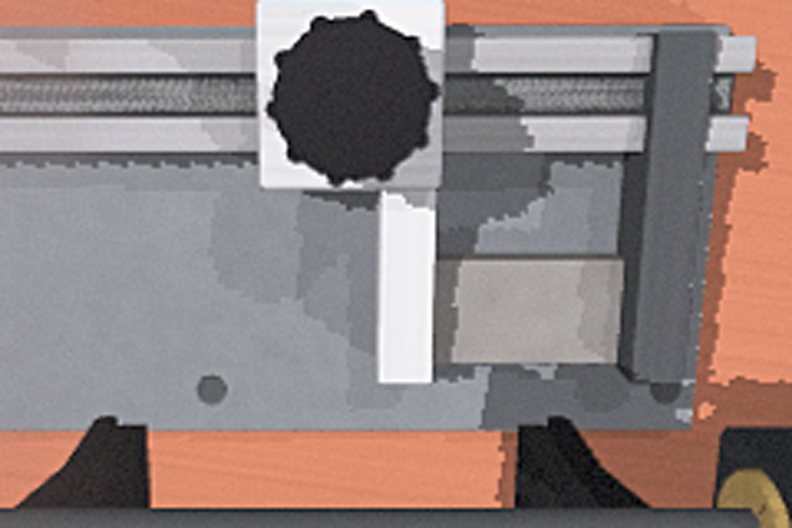

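```bash
python3 - <<'E'
from h import *
c=load('wrist')
def a(x,y): return 180+(x+.5)/3.3-.5,110+(y+.5)/3.3-.5
def show(n,x,y,z): print(n,np.round(tojig(px2w(c,*a(x,y),z=z))*1000,1))
for q in [(437,258),(623,258),(618,363),(436,363)]: show('tile',*q,.024)
for q in [(436,200),(433,382)]: show('stop',*q,.038)
for q in [(651,60),(634,380)]: show('jaw',*q,.038)
for q in [(620,260),(617,363)]: show('jaw/bed',*q,.024)
show('knob',353,98,.084)
go(jig(-.0195,-.107,.13),7.96,sym=False)
E
```

```text
tile [ -3.7 -71.5  24. ]
tile [  -3.7 -128.6   24. ]
tile [ -37.4 -129.6   24. ]
tile [-37.4 -72.1  24. ]
stop [ 15.8 -69.2  38. ]
stop [-39.1 -69.8  38. ]
jaw [  54.6 -127.7   38. ]
jaw [ -38.5 -130.5   38. ]
jaw/bed [  -4.4 -127.7   24. ]
jaw/bed [ -37.4 -129.3   24. ]
knob [ 45.5 -44.3  84. ]
GO [67.1 -0.3 30.1] rot [ -0.1   0.  -90.1] dist 0.07351904046240489
```

Request:
apply_moves(
  increments=[
    {"grip": 110,"xyz": [66,0,20],"rotation": [0,0,-10.5]},
    {"grip": 110,"xyz": [66,0,20],"rotation": [0,0,-21]},
    {"grip": 110,"xyz": [66,0,20],"rotation": [0,0,-31.5]},
    {"grip": 110,"xyz": [66,0,20],"rotation": [0,0,-42]},
    {"grip": 110,"xyz": [66,0,20],"rotation": [0,0,-52]},
  ],
)

```text
time: 19.65
ee_pos: [0.5525, -0.2633, 0.1399]
eef_rot: [0.966, -0.259, 0.0, -0.001]
ft_force: [0.1, 0.6, 0.4]
width: 0.0498
```

Request:
apply_moves(
  increments=[
    {"grip": 110,"xyz": [0,0,0],"rotation": [0,0,-10.5]},
    {"grip": 110,"xyz": [0,0,0],"rotation": [0,0,-21]},
    {"grip": 110,"xyz": [0,0,0],"rotation": [0,0,-31.5]},
    {"grip": 110,"xyz": [0,0,0],"rotation": [0,0,-38]},
    {"grip": 110,"xyz": [0,0,0],"rotation": [0,0,-38]},
  ],
)

```text
time: 20.27
ee_pos: [0.5525, -0.2635, 0.1398]
eef_rot: [0.998, 0.068, 0.001, -0.001]
ft_force: [0.2, -0.4, 0.2]
width: 0.0496
```

```bash
python3 - <<'E'
from h import *
rep(); go(jig(-.0202,-.106,.024),7.96,sym=False); c=grab('wrist'); cv2.imwrite('pics/w4.png',c['img'])
E
```

```text
t 20.275 p [ 0.5525 -0.2635  0.1398] q [ 9.977e-01  6.830e-02  6.000e-04 -9.000e-04] xax [0.991 0.136 0.001] zax [ 0.001  0.002 -1.   ] F [ 0.21 -0.42  0.18] T [ 0.023 -0.092 -0.018] w 0.04958458057795878 j [ 0.725  0.405 -0.446  1.591  0.182  1.188  0.378]
jig [ -19.92 -106.26  139.83]
Fjig 0.14436820575851783 -0.44845176393018166 -yd in tool [ 0.002  1.    -0.002]
yaw rel y 90.12885451485873
GO [-4.000e-01 -1.000e-01  1.158e+02] rot [-0.1 -0.1 -0.1] dist 0.11583145853646253
```

View pics/w4.png

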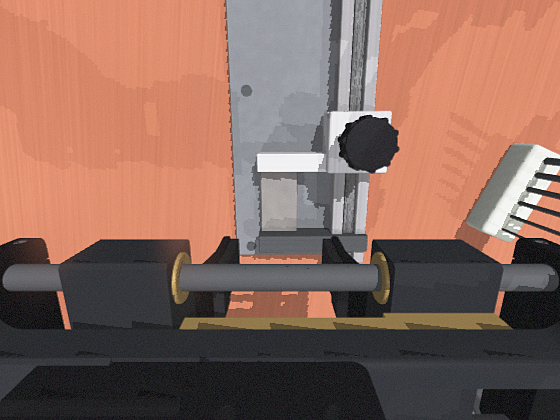

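Request:
apply_moves(
  increments=[
    {"grip": 110,"xyz": [-0.4,0,30],"rotation": [0,0,0]},
    {"grip": 110,"xyz": [-0.4,0,70],"rotation": [0,0,0]},
    {"grip": 110,"xyz": [-0.4,0,100],"rotation": [0,0,0]},
    {"grip": 110,"xyz": [-0.4,0,112],"rotation": [0,0,0]},
    {"grip": 110,"xyz": [-0.4,0,112],"rotation": [0,0,0]},
  ],
)

```text
time: 20.95
ee_pos: [0.5521, -0.2632, 0.0277]
eef_rot: [0.998, 0.067, 0.0, -0.001]
ft_force: [-0.4, 0.4, 0.2]
width: 0.0499
```

```bash
python3 - <<'E'
from h import *
rep(); go(jig(-.0202,-.106,.0235),7.96,sym=False)
c=grab('scene');cv2.imwrite('pics/s7.png',cv2.resize(c['img'][220:420,120:310],None,fx=2.9,fy=2.9,interpolation=cv2.INTER_CUBIC))
E
```

```text
t 20.95 p [ 0.5521 -0.2632  0.0277] q [ 9.978e-01  6.690e-02  3.000e-04 -1.100e-03] xax [0.991 0.133 0.001] zax [ 0.     0.002 -1.   ] F [-0.41  0.38  0.22] T [ 0.014 -0.103 -0.019] w 0.049909613461574506 j [ 0.701  0.527 -0.418  1.679  0.244  0.988  0.332]
jig [ -20.21 -105.94   27.73]
Fjig -0.35634427305835364 0.4310166883721776 -yd in tool [ 0.005  1.    -0.002]
yaw rel y 90.29081691933865
GO [0.  0.1 4.2] rot [-0.1 -0.  -0.3] dist 0.004227285501121378
```

View pics/s7.png

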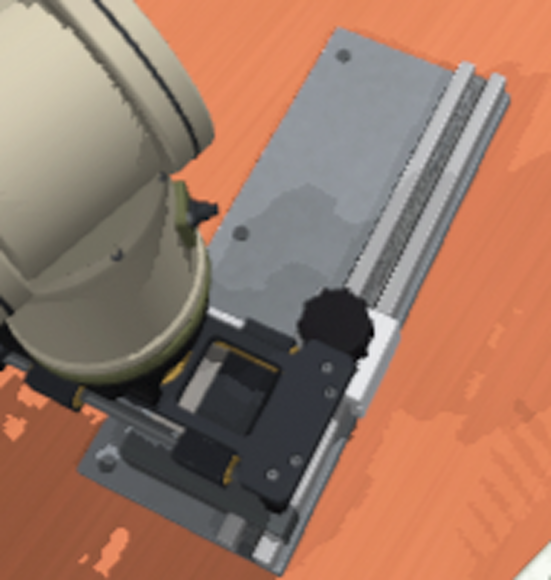

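Request:
apply_moves(
  increments=[
    {"grip": 110,"xyz": [0,0.5,2],"rotation": [0,0,0]},
    {"grip": 110,"xyz": [0,0.5,4],"rotation": [0,0,0]},
    {"grip": 110,"xyz": [0,0.5,4],"rotation": [0,0,0]},
    {"grip": 180,"xyz": [0,0.5,4],"rotation": [0,0,0]},
    {"grip": 180,"xyz": [0,0.5,4],"rotation": [0,0,0]},
  ],
  squeeze=20,
)

```text
time: 21.62
ee_pos: [0.5528, -0.264, 0.0248]
eef_rot: [0.998, 0.067, 0.001, -0.001]
ft_force: [0.1, 0.1, 0.3]
width: 0.0364
```

Request:
apply_moves(
  increments=[
    {"grip": 180,"xyz": [0,0,0],"rotation": [0,0,0]},
    {"grip": 180,"xyz": [0,0,0],"rotation": [0,0,0]},
    {"grip": 180,"xyz": [0,0,0],"rotation": [0,0,0]},
  ],
)

```text
time: 22.0
ee_pos: [0.5527, -0.264, 0.0247]
eef_rot: [0.998, 0.067, 0.001, -0.001]
ft_force: [-1.3, 0.2, 0.4]
width: 0.0333
```

Request:
apply_moves(
  increments=[
    {"grip": 180,"xyz": [0,0,-3],"rotation": [0,0,0]},
    {"grip": 180,"xyz": [0,0,-10],"rotation": [0,0,0]},
    {"grip": 180,"xyz": [0,0,-25],"rotation": [0,0,0]},
    {"grip": 180,"xyz": [0,0,-50],"rotation": [0,0,0]},
  ],
)

```text
time: 22.5
ee_pos: [0.5525, -0.2637, 0.0757]
eef_rot: [0.998, 0.067, 0.001, -0.001]
ft_force: [0.0, 0.0, -0.8]
width: 0.0337
```

```bash
python3 - <<'E'
from h import *
rep(); 
for y in (7.96,45,70): go([.4351,.3117,.14],y)
c=grab('scene');cv2.imwrite('pics/s8.png',cv2.resize(c['img'][220:420,120:310],None,fx=2.9,fy=2.9,interpolation=cv2.INTER_CUBIC))
E
```

```text
t 22.5 p [ 0.5525 -0.2637  0.0757] q [ 9.977e-01  6.710e-02  7.000e-04 -1.000e-03] xax [0.991 0.134 0.002] zax [ 0.001  0.002 -1.   ] F [ 0.04  0.   -0.8 ] T [-0.025 -0.109 -0.011] w 0.03367498580499241 j [ 0.714  0.47  -0.433  1.648  0.215  1.072  0.353]
jig [ -19.92 -106.5    75.74]
Fjig 0.0407381242491923 -0.002314178447451823 -yd in tool [ 0.005  1.    -0.002]
yaw rel y 90.26739674615366
GO [ -39.2 -586.1  -63.2] rot [-0.1 -0.1 -0.3] dist 0.5907700226075561
GO [ -39.2 -586.1  -63.2] rot [ -0.1  -0.1 -37.3] dist 0.5907700226075561
GO [ -39.2 -586.1  -63.2] rot [ -0.1  -0.1 -62.3] dist 0.5907700226075561
```

View pics/s8.png

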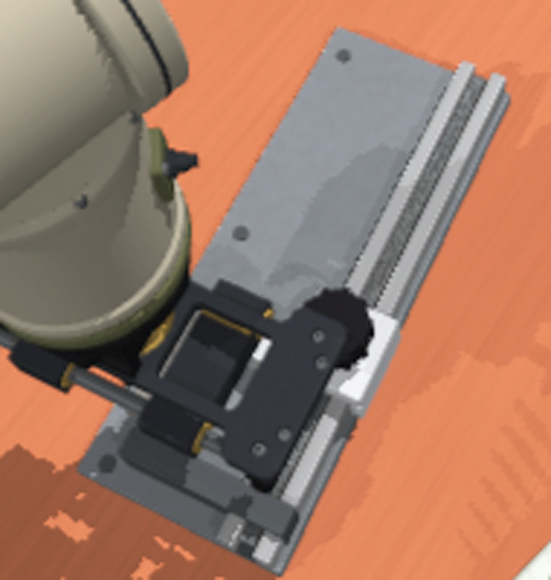

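Request:
apply_moves(
  increments=[
    {"grip": 180,"xyz": [0,0,-40],"rotation": [0,0,0]},
    {"grip": 180,"xyz": [-10,-80,-70],"rotation": [0,0,0]},
    {"grip": 180,"xyz": [-14,-130,-70],"rotation": [0,0,0]},
    {"grip": 180,"xyz": [-18,-180,-70],"rotation": [0,0,0]},
    {"grip": 180,"xyz": [-22,-230,-70],"rotation": [0,0,0]},
  ],
)

```text
time: 23.18
ee_pos: [0.5013, -0.0368, 0.1508]
eef_rot: [0.998, 0.068, 0.004, 0.001]
ft_force: [1.0, 0.1, -0.2]
width: 0.0335
```

```bash
python3 - <<'E'
from h import *
rep(); go([.436,.3053,.13],7.96)
E
```

```text
t 23.175 p [ 0.5013 -0.0368  0.1508] q [9.977e-01 6.790e-02 4.000e-03 6.000e-04] xax [0.991 0.135 0.008] zax [ 0.008 -0.001 -1.   ] F [ 1.01  0.11 -0.22] T [-0.004 -0.125  0.049] w 0.033483545343395565 j [ 0.536  0.169 -0.599  1.861  0.106  1.135  0.035]
jig [-39.25 125.37 150.83]
Fjig 1.0164115070080175 -0.03465537332023957 -yd in tool [0.003 1.    0.002]
yaw rel y 90.17756602720823
GO [ -18.5 -347.8   20. ] rot [ 0.1 -0.5 -0.2] dist 0.34884721263760216
```

Request:
apply_moves(
  increments=[
    {"grip": 180,"xyz": [-3,-60,5],"rotation": [0,-0.4,0]},
    {"grip": 180,"xyz": [-6,-120,8],"rotation": [0,-0.4,0]},
    {"grip": 180,"xyz": [-10,-180,12],"rotation": [0,-0.4,0]},
    {"grip": 180,"xyz": [-13,-240,16],"rotation": [0,-0.4,0]},
    {"grip": 180,"xyz": [-16,-290,20],"rotation": [0,-0.4,0]},
  ],
)

```text
time: 23.8
ee_pos: [0.4457, 0.251, 0.1312]
eef_rot: [0.998, 0.068, 0.001, 0.001]
ft_force: [0.7, -0.4, -0.9]
width: 0.0339
```

```bash
python3 - <<'E'
from h import *
rep(); go([.436,.3053,.13],7.96)
E
```

```text
t 23.8 p [0.4457 0.251  0.1312] q [9.977e-01 6.840e-02 1.500e-03 6.000e-04] xax [0.991 0.137 0.003] zax [ 0.003 -0.001 -1.   ] F [ 0.73 -0.38 -0.94] T [ 0.01  -0.097  0.003] w 0.0339204679338875 j [ 0.116  0.256 -0.804  1.848  0.207  1.12  -0.626]
jig [-54.38 418.07 131.25]
Fjig 0.6720443253147448 -0.47423889337851344 -yd in tool [0.002 1.    0.001]
yaw rel y 90.1129250906019
GO [ -2.2 -55.1   1.2] rot [ 0.1 -0.2 -0.1] dist 0.055150398650368214
```

Request:
apply_moves(
  increments=[
    {"grip": 180,"xyz": [-2,-35,1],"rotation": [0,-0.2,0]},
    {"grip": 180,"xyz": [-2.2,-55,1],"rotation": [0,-0.2,0]},
    {"grip": 180,"xyz": [-2.2,-55,1],"rotation": [0,-0.2,0]},
    {"grip": 180,"xyz": [-2.2,-55,1],"rotation": [0,-0.2,0]},
  ],
)

```text
time: 24.3
ee_pos: [0.4364, 0.3043, 0.1304]
eef_rot: [0.998, 0.068, -0.0, 0.001]
ft_force: [0.7, -0.5, -0.5]
width: 0.0336
```

```bash
python3 - <<'E'
from h import *
c=grab('scene');cv2.imwrite('pics/s9.png',cv2.resize(c['img'][60:200,220:400],None,fx=3.2,fy=3.2,interpolation=cv2.INTER_CUBIC))
c=grab('wrist');cv2.imwrite('pics/w5.png',c['img'])
rep(); go([.436,.3053,.0168],7.96)
E
```

```text
t 24.4 p [0.4366 0.304  0.1303] q [ 0.9977  0.0676 -0.      0.0011] xax [ 0.991  0.135 -0.   ] zax [ 0.    -0.002 -1.   ] F [-0.83  0.65 -0.7 ] T [-0.019 -0.14  -0.023] w 0.033529556773402774 j [ 0.012  0.315 -0.816  1.795  0.253  1.14  -0.752]
jig [-56.05 471.76 130.33]
Fjig -0.73166567927951 0.7624732756901048 -yd in tool [0.004 1.    0.002]
yaw rel y 90.21180472278816
GO [ -0.4  -1.6 113.5] rot [ 0.1  0.  -0.2] dist 0.11354345521960464
```

View pics/s9.png

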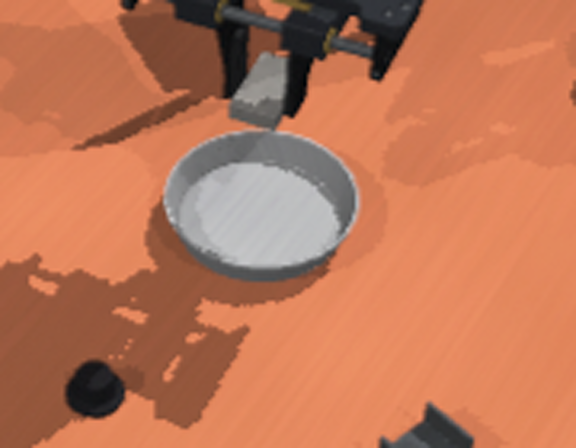

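View pics/w5.png

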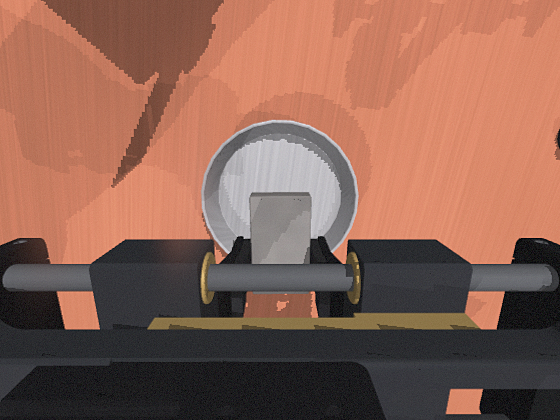

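Request:
apply_moves(
  increments=[
    {"grip": 180,"xyz": [-0.4,-1.6,35],"rotation": [0,0,0]},
    {"grip": 180,"xyz": [-0.4,-1.6,75],"rotation": [0,0,0]},
    {"grip": 180,"xyz": [-0.4,-1.6,100],"rotation": [0,0,0]},
    {"grip": 180,"xyz": [-0.4,-1.6,109],"rotation": [0,0,0]},
    {"grip": 180,"xyz": [-0.4,-1.6,109],"rotation": [0,0,0]},
  ],
)

```text
time: 25.02
ee_pos: [0.4363, 0.3049, 0.0215]
eef_rot: [0.998, 0.067, -0.0, 0.001]
ft_force: [0.3, 0.0, -0.1]
width: 0.0335
```

```bash
python3 - <<'E'
from h import *
rep(); go([.436,.3053,.0169],7.96)
E
```

```text
t 25.025 p [0.4363 0.3049 0.0215] q [ 9.977e-01  6.720e-02 -1.000e-04  1.100e-03] xax [ 0.991  0.134 -0.   ] zax [-0.    -0.002 -1.   ] F [ 0.32  0.   -0.11] T [-0.008 -0.111  0.013] w 0.033540624477413 j [-0.06   0.465 -0.75   1.881  0.388  0.948 -0.855]
jig [-56.28 472.7   21.55]
Fjig 0.3204175697303719 -0.04197471555997505 -yd in tool [0.004 1.    0.002]
yaw rel y 90.255882400486
GO [-0.2 -0.5  4.6] rot [ 0.1  0.  -0.3] dist 0.004676692111127788
```

Request:
apply_moves(
  increments=[
    {"grip": 180,"xyz": [0,0,2.5],"rotation": [0,0,0]},
    {"grip": 180,"xyz": [0,0,4],"rotation": [0,0,0]},
    {"grip": 180,"xyz": [0,0,4.8],"rotation": [0,0,0]},
    {"grip": 180,"xyz": [0,0,4.8],"rotation": [0,0,0]},
  ],
  squeeze=10,
)

```text
time: 25.52
ee_pos: [0.4363, 0.305, 0.0169]
eef_rot: [0.998, 0.067, 0.0, 0.001]
ft_force: [-0.7, 0.3, -0.2]
width: 0.0337
```

Request:
apply_moves(
  increments=[
    {"grip": 110,"xyz": [0,0,0],"rotation": [0,0,0]},
    {"grip": 110,"xyz": [0,0,0],"rotation": [0,0,0]},
    {"grip": 110,"xyz": [0,0,0],"rotation": [0,0,0]},
    {"grip": 110,"xyz": [0,0,0],"rotation": [0,0,0]},
  ],
)

```text
time: 26.02
ee_pos: [0.4363, 0.3049, 0.0169]
eef_rot: [0.998, 0.067, -0.0, 0.001]
ft_force: [-0.4, 0.2, -0.0]
width: 0.0492
```

Request:
apply_moves(
  increments=[
    {"grip": 110,"xyz": [0,0,-25],"rotation": [0,0,0]},
    {"grip": 110,"xyz": [0,0,-70],"rotation": [0,0,0]},
    {"grip": 110,"xyz": [0,30,-120],"rotation": [0,0,0]},
    {"grip": 110,"xyz": [0,80,-160],"rotation": [0,0,0]},
    {"grip": 110,"xyz": [0,120,-160],"rotation": [0,0,0]},
  ],
)

```text
time: 26.65
ee_pos: [0.454, 0.1856, 0.1801]
eef_rot: [0.998, 0.067, 0.003, 0.001]
ft_force: [0.9, -0.1, -0.1]
width: 0.0492
```

Request:
apply_moves(
  increments=[
    {"grip": 110,"xyz": [0,0,0],"rotation": [0,0,0]},
    {"grip": 110,"xyz": [0,0,0],"rotation": [0,0,0]},
    {"grip": 110,"xyz": [0,0,0],"rotation": [0,0,0]},
  ],
)

```text
time: 27.02
ee_pos: [0.4535, 0.1869, 0.1799]
eef_rot: [0.998, 0.068, 0.002, 0.001]
ft_force: [-0.1, -0.2, 0.2]
width: 0.0494
```

```bash
python3 - <<'E'
from h import *
rep()
c=grab('top');cv2.imwrite('pics/t9.png',cv2.resize(c['img'][160:320,110:450],None,fx=2.3,fy=2.3,interpolation=cv2.INTER_CUBIC))
cv2.imwrite('pics/t9j.png',cv2.resize(c['img'][165:260,280:445],None,fx=4.8,fy=4.8,interpolation=cv2.INTER_CUBIC))
cv2.imwrite('pics/t9d.png',cv2.resize(c['img'][220:310,110:200],None,fx=6,fy=6,interpolation=cv2.INTER_CUBIC))
E
```

```text
t 27.025 p [0.4535 0.1869 0.1799] q [9.977e-01 6.820e-02 2.300e-03 6.000e-04] xax [0.991 0.136 0.004] zax [ 0.005 -0.001 -1.   ] F [-0.06 -0.18  0.24] T [-0.008 -0.104 -0.035] w 0.04935329586968251 j [ 0.27   0.139 -0.803  1.844  0.111  1.199 -0.431]
jig [-55.61 353.5  179.87]
Fjig -0.08406214826939082 -0.1696562136703592 -yd in tool [0.002 1.    0.002]
yaw rel y 90.13728821235121
```

View pics/t9j.png

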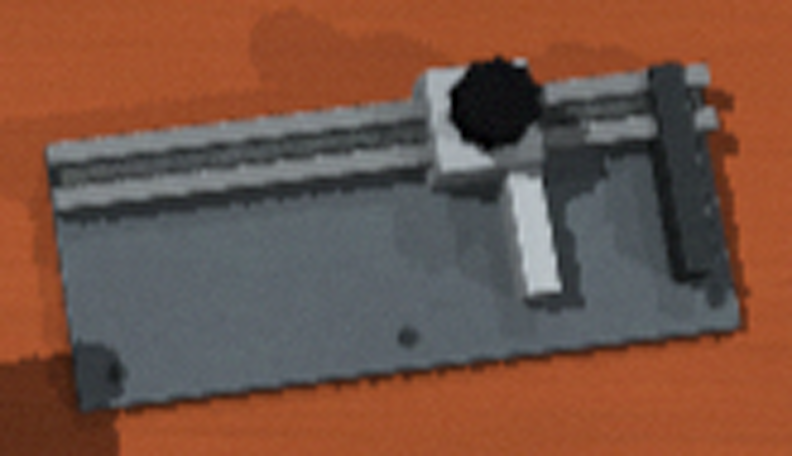

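View pics/t9d.png

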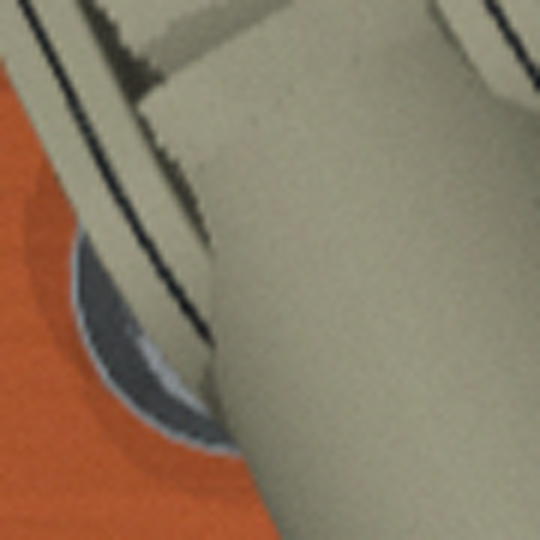

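```bash
python3 - <<'E'
from h import *
c=load('top')
def crj(x,y): return 280+(x+.5)/4.8-.5,165+(y+.5)/4.8-.5
for n,q,z in [('stop',(545,180),.038),('stop',(560,291),.038),('knob',(496,104),.084),('carR',(546,160),.05)]:
    print(n,np.round(tojig(px2w(c,*crj(*q),z=z))*1000,1))
c=grab('wrist');cv2.imwrite('pics/w6.png',c['img'])
c=grab('scene');cv2.imwrite('pics/s10.png',cv2.resize(c['img'][80:180,240:360],None,fx=6,fy=6,interpolation=cv2.INTER_CUBIC))
E
```

```text
stop [ 13.2 -70.9  38. ]
stop [-40.1 -69.1  38. ]
knob [ 42.5 -42.5  84. ]
carR [ 20.4 -69.8  50. ]
```

View pics/w6.png

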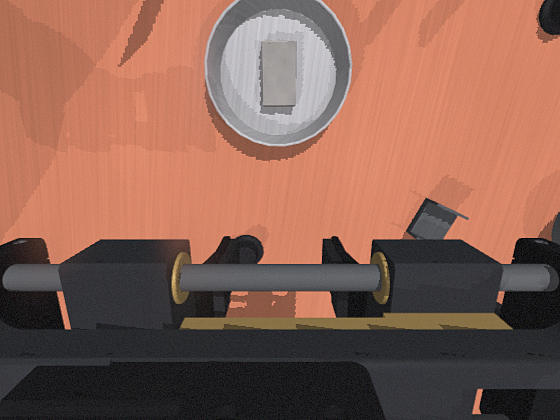

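View pics/s10.png

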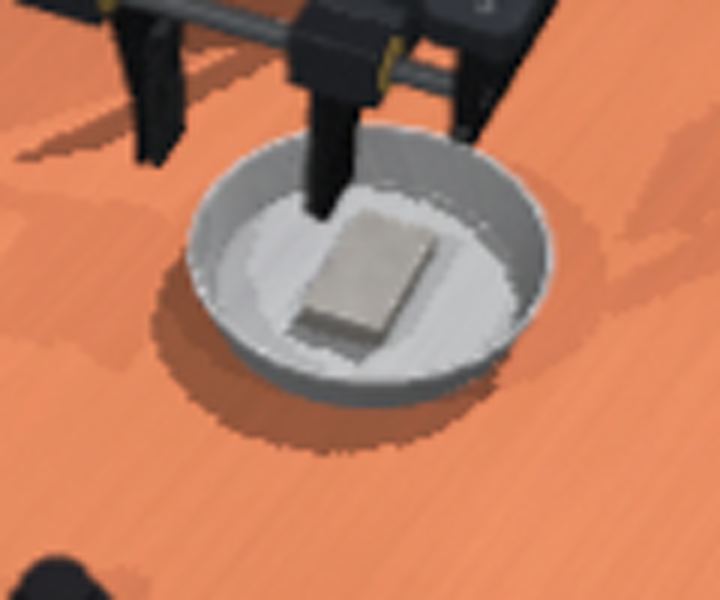

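```bash
python3 - <<'E'
from h import *
r.close_job(); st()
E
```

```text
the job is handed in; nothing more can be done
the job is handed in; nothing more can be done
```

The job is done and handed in at about 27 s of the 72 s allowed. The hand-in reports no verdict, so what follows rests on my own measurements.

**What I did**
- I took the tile out of the channel by its ends and laid it flat on the bed.
- I dragged the stop by its knob until the push rose from 2.8 N to 7.6 N, so the tile was against the jaw.
- I turned the knob about 216° (3.8 rad) clockwise in one grasp.
- I then gripped the tile by its sides, lifted it out and set it down in the dish.

**Last checks**
- **Stop position:** the wrist camera, with the tile still between jaw and stop, put the gap at 59.6 mm. The top camera, after the tile was out, put the stop face at jig y about -70 mm, which is a 60 mm gap give or take 1 mm.
- **Tile:** the pictures show it lying flat near the middle of the dish, with the arm well clear. I judged this by eye and did not measure the offset from the centre.
- **Clamp:** the turning torque rose from about 0.2 N m to about 0.6 N m, and was still 0.43 N m when the turn stopped. This agrees with a firm lock, but I did not measure the force on the strip or test the lock by pushing.

**Readings that disagreed**
- The cameras differed by about 2 to 3 mm on the knob position.
- The wrist torque about the vertical came out negative (-0.14 to -0.16 N m) in two pauses of the free turn. I took this as spring-back after stopping.

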